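# Right the fallen sugar jar in its block and twist off the lid

### The job

The square sugar jar has fallen over on the tea tray: stand it upright in the empty pocket of the oak jar block, setting it down rather than dropping it. The square pocket keeps the jar from turning, so twist its tight lid anticlockwise until the threads let go, and finish while still holding the lid level, straight above the open jar and a centimetre or two clear of its rim. Leave the other jar, the cup and saucer and the tealight where they are.

Things in the scene. Friction and masses are not known exactly. Their poses are not given: they have to be found in the camera images.
- jar: The fallen jar: clear glass full of white sugar lumps, about 0.3 kg. Body 54 mm square, foot bevelled, straight-sided to 71 mm above the base, then a shoulder to a round neck; rim 94 mm, closed lid's top 96 mm above the base. Origin: centre of the base; z from base to mouth, x and y square to the sides. It lies on a flat side on the tray, lid end within 40 degrees of world -x.
- lid: Brass-coloured round twist-off lid on the fallen jar, a loose part: 50 mm across, 16 mm high, 22 g. Origin: centre of its lower edge; z out of its top. Closed, its origin is 80 mm above the jar's base, axes as the jar's. Four lugs inside it sit under four short threads on the neck. Tight: takes roughly 0.3 to 0.6 N m to break loose (an unbraced jar just turns with it).
- jar_mouth (a point): Centre of the fallen jar's rim, 94 mm up its z; axes as the jar's. Seen from above the lid unscrews anticlockwise without rising: its lugs leave the threads 55 degrees from closed and meet a stop at about 72, so about 64 degrees is right, in one grasp. Then it lifts straight off; 14 mm of lift brings its lower edge level with the rim.
- block: Oak jar block screwed to the counter: 96 mm (its x) x 212 mm (its y) x 36 mm high, with two square pockets in a row, centres at y = +57.5 mm and -57.5 mm, each 58 x 58 mm and 28 mm deep (floors 8 mm above the counter). Origin: centre of its underside; z up. The pocket at -y holds the other jar, the one at +y is empty.
- pocket (a point): Centre of the floor of the empty pocket, 8 mm above the counter; axes as the block's, the pocket's sides run along x and y. The jar goes in any of the four ways round and can still twist about 5 degrees either way before the walls hold it.
- jar2: The other jar, same make, size and lid (top 96 mm above its base), standing closed in the other pocket. Bystander. Origin: centre of its base, z up.
- tray: Dark wooden tea tray that stays put on the counter, 280 mm (its x) x 400 mm (its y). Its board is 8 mm thick; the jar, the saucer and the tealight stand on it. Long sides rise to 30 mm above the counter in the middle and 50 mm at the corners, the ends to 60 mm; sides are 9 to 10 mm thick. Origin: centre of its underside, z up.
- saucer: Pale blue saucer, 128 mm across, 14 mm high, on the tray. Bystander. Origin: centre of its underside.
- cup: Pale blue teacup on the saucer, 86 mm across the rim, 66 mm high, its thin gilt handle reaching to 63 mm from the axis on its +y side. Bystander. Origin: centre of its foot.
- tealight: Low grey-blue bowl with an electric tealight, 58 mm across, 35 mm high to the flame tip, on the tray. Bystander. Origin: centre of its underside.
Not all that is in view belongs to the job. What is shaped like the jar but pink, purple or turquoise is not meant.

How it is judged:
By the outcome, as a careful person would: the job done as asked, in the order asked, and still so for the second after the job is handed in, while the arm keeps its last pose, push and grip.
It also fails if it takes over 54 s, if anything falls off the work surface, if the arm or the gripper's body presses on something with over 40 N, if the wrist force passes 120 N, or if a joint passes its speed limit or range.

### The arm

A 7-joint arm with a two-finger parallel gripper is mounted at the origin on the work surface. World frame = base frame: x ahead of the robot, y to its left, z up, the work surface at z = 0. Lengths are in m, angles in rad, forces in N, time in s.
With the tool pointing down it reaches from about 0.35 to 0.9 m from the base axis. Payload 8.1 kg.
Tool frame: the origin (TCP) lies at the very end of the fingers, on their centre line; the grasp point (between the pads) lies arm.grip_point_offset behind it (arm.grip_point_offset is the distance from the TCP to the grasp point, in m); z points along the fingers, y is the line along which they close (so a half turn about z gives the same grasp; the last joint's range is limited). The gripper opens to 92 mm and grips with 3 to 60 N. Pads are 19 mm wide; open, the fingers measure 130 mm over their backs; the gripper's body (75 mm by 190 mm) begins 47 mm behind the grasp point.
Start: joints at [-1.351, 0.434, 0.025, 1.573, -0.012, 1.134, -0.075], TCP at [0.198, 0.593, 0.227] pointing down, gripper open.
Joint ranges: [-2.62, 2.62], [-0.44, 2.09], [-1.27, 1.32], [0.08, 2.57], [-1.32, 4.46], [0.12, 2], [-2.74, 2.74]. Speed limits (rad/s): [2.22, 2.22, 3.01, 3.01, 3.14, 3.14, 3.14].

### API

Orientations are given as a rotation vector (axis times angle).
In Python, from cell import arm gives the robot as it stands. The module is installed in compiled form; this text tells all that it offers.
- The arm moves only by the shell command python3 -m creep 'ROWS' [OPENING] [FORCE]. ROWS is JSON, a list of rows, each a list of 6 numbers: the shift along the tool's x, y, z scaled (see below), then the turn, a rotation vector about the tool's x, y, z scaled (see below). A call has 1 to 20 rows; each row shifts and turns the commanded pose from where the row before left it, along the tool's axes as they then stand; what a row does not reach is not made up. The controller multiplies each number of a shift by 0.4 m and each number of a turn by 120 degrees. A row lasts 1/12 s, in which the tool goes at most 41.7 mm and 7.16 degrees, less where a joint would pass 70% of its speed; a pose out of reach is approached as far as the arm can. A call with a number of a shift or a turn outside -1 to 1 is refused whole. A call with a gripper value outside its range is refused whole. OPENING is the closure, from -1 (fully open) to 1 (shut), set as the call begins (- or left out, the last holds). The fingers move at their own pace and stop on an object; FORCE is the grip in N (left out, the last holds). Time passes only in rows, so rows that do not move let the fingers close. It gives the time, the measured TCP pose, the force, the opening and the grip force at its end, in the units of the state.
- arm.observe(): the state, without advancing time (a new reading comes with each control period).
- arm.get_image(name): name is "scene" or "top" or "wrist"; returns a dict with "frame" (420x560x3 uint8, red, green, blue), "intrinsics" (3x3 intrinsics, pixels), "distortion" ([k1, k2, p1, p2, k3] as OpenCV has them; the pictures are not rectified), "rvec" (rotation vector, rad) and "tvec" (3), from world to camera coordinates, as OpenCV has them; the wrist camera has in their place "mount" (4x4, takes a point from camera to tool coordinates, whose origin is the TCP and whose axes are the flange's). Camera axes: x right, y down, z forward; pixel columns grow to the right and rows downward; lengths in m; the calibration is good to about 2 mm. A picture is of the moment at which its call begins: read the wrist's pose just before it. There is no depth.
- arm.sign_off(): hands the job in; it is judged then, once.
The state is a dict: "clock": time; "joints": joint angles; "dq": joint speeds; "joint_efforts": joint torques, N m; "position": TCP position; "ee_rot": TCP orientation; "force": force on the tool from outside, world axes, zero at the start; "ft_torque": the same for the moment, N m; "width": opening from 0.0 (shut) to 1.0 (fully open); "gripper_force": force on a finger pad.
Only numpy, scipy, OpenCV 4.12 (cv2) and the standard library are available. Lean on these libraries where they do the work, as an engineer would, in place of code of your own. Each camera call takes 0.05 s, during which the arm holds its last target. There are 200 camera calls.

## Working session

There is one attempt and no reset: what is moved stays moved. The work goes in short steps, Python scripts to look and compute and a shell command to move; the robot and the scene stay as the last step left them, time stands still between calls to the robot, and variables do not carry over. Pictures are saved under pics/ and viewed, at most 10 in all, crops included, and the job is handed in when it is done.

```bash
mkdir -p pics
cat > h.py <<'E'
import numpy as np, cv2
from cell import arm
from scipy.spatial.transform import Rotation as R
def shot(n):
    s=arm.observe(); d=arm.get_image(n)
    if 'mount' in d:
        T=np.eye(4);T[:3,:3]=R.from_rotvec(s['ee_rot']).as_matrix();T[:3,3]=s['position']
        M=np.linalg.inv(T@np.array(d['mount']))
        d['rvec']=R.from_matrix(M[:3,:3]).as_rotvec();d['tvec']=M[:3,3]
    for k in('rvec','tvec','intrinsics','distortion'): d[k]=np.array(d[k],float)
    return d
def ray(d,uv):
    p=cv2.undistortPoints(np.array(uv,float).reshape(-1,1,2),d['intrinsics'],d['distortion'])[:,0]
    Rm=R.from_rotvec(d['rvec'].ravel()).as_matrix(); c=-Rm.T@d['tvec'].ravel()
    return c,np.c_[p,np.ones(len(p))]@Rm
def onz(d,uv,z):
    c,v=ray(d,uv); return c+v*((z-c[2])/v[:,2])[:,None]
def proj(d,P):
    return cv2.projectPoints(np.array(P,float).reshape(-1,1,3),d['rvec'],d['tvec'],d['intrinsics'],d['distortion'])[0][:,0]
def save(d,n,crop=None,s=1):
    f=d['frame'][:,:,::-1]
    if crop: x0,y0,x1,y1=crop; f=f[y0:y1,x0:x1]
    cv2.imwrite('pics/'+n,cv2.resize(f,None,fx=s,fy=s,interpolation=cv2.INTER_CUBIC))
E
python3 - <<'E'
from h import *
import pickle
for n in('top','scene'):
    d=shot(n); save(d,n+'0.png'); pickle.dump(d,open(n+'0.pkl','wb'))
    print(n,ray(d,[[280,210]]))
s=arm.observe();print(s, arm.grip_point_offset)
E
```

```text
top (array([ 0.49801087, -0.00199405,  0.97030126]), array([[ 0.07195345, -0.02899983, -0.99713724]]))
scene (array([0.85562076, 0.40398491, 0.67681278]), array([[-0.34464811, -0.5091451 , -0.78887749]]))
{'clock': 0.1, 'joints': array([-1.35061551,  0.43514188,  0.0250071 ,  1.57397641, -0.01162473,
        1.13400542, -0.07509039]), 'dq': array([ 1.37688708e-05, -2.12710497e-03,  7.58687664e-04, -2.68419286e-03,
       -1.96110445e-03,  1.45889682e-03,  1.41683533e-03]), 'joint_efforts': array([ 2.36968124e-03, -6.69124818e+01,  9.87553485e-01, -3.15144897e+01,
       -6.05875324e-02,  3.73442844e-02,  7.68085329e-05]), 'position': array([0.19817184, 0.59228112, 0.22604242]), 'ee_rot': array([-5.04963258e-01, -3.10063692e+00,  2.17006645e-03]), 'force': array([ 0.17550294, -0.30612642,  0.06007753]), 'ft_torque': array([ 0.01191525, -0.03743613, -0.00353199]), 'gripper_force': 0.0, 'width': 0.9979625892275765} 0.0188
```

View pics/top0.png

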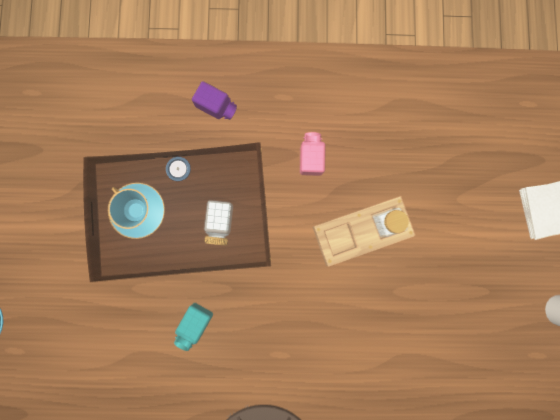

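View pics/scene0.png

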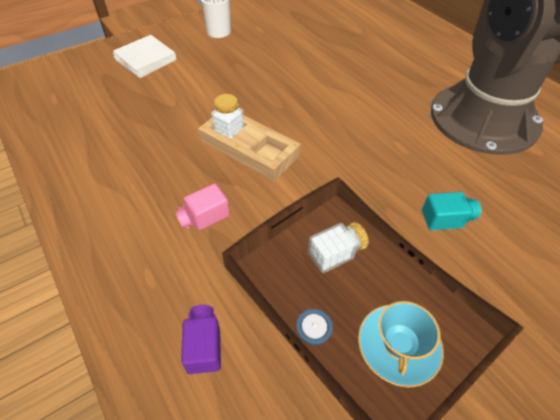

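Top view: the clear jar of sugar lies on the tray at (218,218), with its brass lid at (216,240) towards the robot. Jar2 stands in the block at (393,220), and the empty pocket is at (340,238). The purple (213,100), pink (313,155) and turquoise (193,327) jars are decoys. Only the clear jar with a brass lid, lying on the tray, fits the description. The scene view shows the same jar at (335,247), with its lid at (357,236).

Run:
```python
from h import *
import pickle
d=pickle.load(open('top0.pkl','rb'));hsv=cv2.cvtColor(d['frame'],cv2.COLOR_RGB2HSV)
m=((hsv[...,1]<60)&(hsv[...,2]>110)).astype(np.uint8); m=cv2.morphologyEx(m,cv2.MORPH_CLOSE,np.ones((5,5)))
n,l,st,c=cv2.connectedComponentsWithStats(m)
for i in range(1,n):
    if 100<st[i,4]<3000: print('white',st[i],c[i])
i=l[218,218]; pts=np.argwhere(l==i)[:,::-1]
P=onz(d,pts,.055)[:,:2].astype(np.float32)*1000; print('jar rect mm',cv2.minAreaRect(P))
print('lid',onz(d,[[216,240]],.035))
q=[[85,157],[260,145],[270,265],[91,280]]
print('tray corners',onz(d,q,.05))
q=[[315,231],[404,198],[414,230],[329,265]]
P=onz(d,q,.036);print('block',P,P.mean(0)); 
print('pocket top', onz(d,[[340,238]],.036),'jar2 lid',onz(d,[[397,221]],.104),'cup',onz(d,[[128,208]],.08),'tealight',onz(d,[[178,169]],.03))
save(d,'jarcrop.png',(60,130,440,290),2)
```

```text
white [165 157  25  24 480] [177.30625 168.43125]
white [ 519  181   41   59 1851] [541.78011885 209.30037817]
white [110 184  54  54 467] [132.17130621 211.71092077]
white [204 200  29  38 897] [217.90301003 218.34448161]
white [373 208  28  29 284] [382.52464789 223.00352113]
white [545 295  15  31 345] [553.36521739 309.58550725]
jar rect mm ((542.3002319335938, 108.84489440917969), (57.270633697509766, 80.07862091064453), 85.11998748779297)
lid [[0.49525647 0.11394027 0.035     ]]
tray corners [[ 0.67624048  0.4120882   0.05      ]
 [ 0.71127692  0.01882014  0.05      ]
 [ 0.44215981 -0.00850162  0.05      ]
 [ 0.40310473  0.38375168  0.05      ]]
block [[ 0.51912167 -0.10921083  0.036     ]
 [ 0.59801425 -0.31387324  0.036     ]
 [ 0.52491377 -0.3362233   0.036     ]
 [ 0.44315449 -0.14147382  0.036     ]] [ 0.52130105 -0.2251953   0.036     ]
pocket top [[ 0.50418129 -0.16616964  0.036     ]] jar2 lid [[ 0.54145125 -0.27560519  0.104     ]] cup [[0.56080488 0.29957068 0.08      ]] tealight [[0.65608639 0.2063001  0.03      ]]
```

View pics/jarcrop.png

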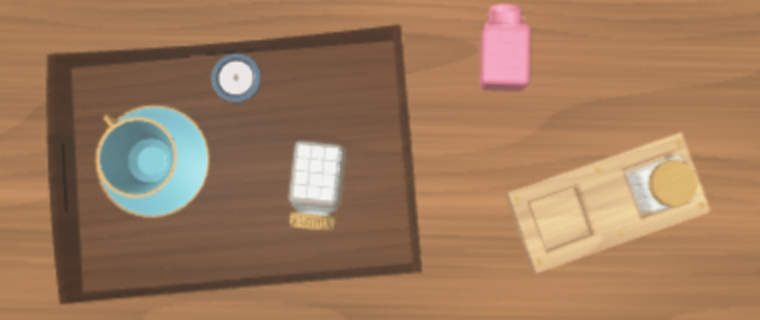

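The crop confirms it. The clear glass jar with sugar lumps and a brass lid is at crop (318,180), lid at (312,222), lying on the tray. The empty pocket is at (560,218), and jar2 stands in the other one.

```bash
cat >> h.py <<'E'
def frame(z,y):
    z=np.array(z,float);z/=np.linalg.norm(z);y=np.array(y,float);y-=z*(y@z);y/=np.linalg.norm(y)
    return R.from_matrix(np.c_[np.cross(y,z),y,z])
def plan(p,rot=None):
    "print: total turn in units (tool axes), then shift in units along tool axes after the turn, rows needed"
    s=arm.observe();r0=R.from_rotvec(s['ee_rot']);rot=rot or r0
    w=np.degrees((r0.inv()*rot).as_rotvec());t=rot.inv().apply(np.array(p)-s['position']);t0=r0.inv().apply(np.array(p)-s['position'])
    print('turn units',(w/120).round(4),'rows',round(np.linalg.norm(w)/7.1,1),'| shift units before turn',(t0/.4).round(4),'after turn',(t/.4).round(4),'rows',round(np.linalg.norm(t)/.0415,1))
E
python3 - <<'E'
from h import *
plan((.46,.11,.25),frame((0,0,-1),(.1,1,0)))
E
```

```text
turn units [-0.0007 -0.     -0.1066] rows 1.8 | shift units before turn [-1.0033 -0.9358 -0.0585] after turn [-0.7713 -1.1346 -0.0599] rows 13.2
```

```bash
python3 -m creep '[[0,0,0,0,0,-0.0355],[0,0,0,0,0,-0.0355],[0,0,0,0,0,-0.0355],[-0.0482,-0.0709,-0.0037,0,0,0],[-0.0482,-0.0709,-0.0037,0,0,0],[-0.0482,-0.0709,-0.0037,0,0,0],[-0.0482,-0.0709,-0.0037,0,0,0],[-0.0482,-0.0709,-0.0037,0,0,0],[-0.0482,-0.0709,-0.0037,0,0,0],[-0.0482,-0.0709,-0.0037,0,0,0],[-0.0482,-0.0709,-0.0037,0,0,0],[-0.0482,-0.0709,-0.0037,0,0,0],[-0.0482,-0.0709,-0.0037,0,0,0],[-0.0482,-0.0709,-0.0037,0,0,0],[-0.0482,-0.0709,-0.0037,0,0,0],[-0.0482,-0.0709,-0.0037,0,0,0],[-0.0482,-0.0709,-0.0037,0,0,0],[-0.0482,-0.0709,-0.0037,0,0,0],[-0.0482,-0.0709,-0.0037,0,0,0]]' -1
python3 - <<'E'
from h import *
import pickle
d=shot('wrist');save(d,'w1.png');pickle.dump(d,open('w1.pkl','wb'));s=arm.observe();print(s['joints'].round(3),s['position'],proj(d,[[.5,.114,.035],[.583,.107,.035]]),ray(d,[[280,210]]))
E
```

```text
clock: 1.68
position: [0.4603, 0.1088, 0.2504]
ee_rot: [-0.157, -3.138, -0.0]
force: [0.9, 0.2, -0.9]
width: 1.001
gripper_force: 0.0
[-0.569  0.16   0.276  1.909 -0.046  1.078  1.189] [0.46345704 0.10196219 0.2509212 ] [[284.57609583 211.78150631]
 [285.11226376 267.8301423 ]] (array([0.37722803, 0.11773852, 0.40915827]), array([[ 0.3046078 , -0.02428704, -0.95219078]]))
```

View pics/w1.png

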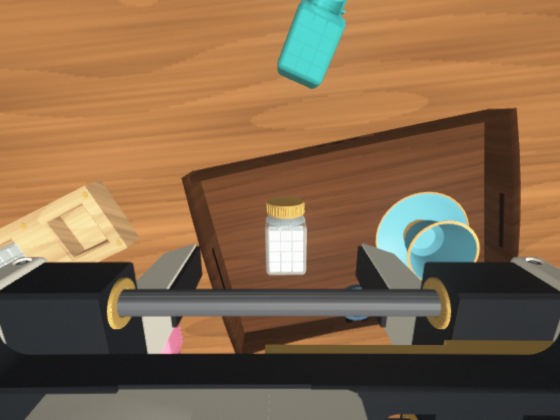

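The wrist view shows the jar aligned with the image columns. Its lid spans rows 199-219 at column 286, and its body spans columns 265-307 down to row 274. The arm was still settling, so I will wait a moment and then measure.

```bash
python3 -m creep '[[0,0,0,0,0,0],[0,0,0,0,0,0],[0,0,0,0,0,0]]'
python3 - <<'E'
from h import *
d=shot('wrist');s=arm.observe();print(s['position'],R.from_rotvec(s['ee_rot']).as_matrix().round(3)[:,1])
f=d['frame'];hsv=cv2.cvtColor(f,cv2.COLOR_RGB2HSV)
def comp(m,near):
    n,l,st,c=cv2.connectedComponentsWithStats(cv2.morphologyEx(m.astype(np.uint8),cv2.MORPH_CLOSE,np.ones((5,5))))
    ok=[i for i in range(1,n) if st[i,4]>150]
    i=min(ok,key=lambda i:np.hypot(*(c[i]-near)));print(st[i],c[i]);return np.argwhere(l==i)[:,::-1].astype(np.float32)
w=comp((hsv[...,1]<70)&(hsv[...,2]>120),(286,245))
b=comp((hsv[...,1]>110)&(hsv[...,0]>15)&(hsv[...,0]<32)&(hsv[...,2]>90),(286,208))
for P,z in((w,.060),(b,.06)):
    Q=onz(d,P,z)[:,:2].astype(np.float32)*1000;print(cv2.minAreaRect(Q),Q.min(0),Q.max(0))
# lid side outline: left/right extremes lie near the axis height .035
Q=onz(d,[[b[:,0].min(),b[:,1].mean()],[b[:,0].max()+1,b[:,1].mean()]],.035);print('lid sides',Q, np.linalg.norm(Q[1]-Q[0]))
print('pocket corners guess', onz(d,[[85,229]],.036))
E
```

```text
clock: 1.98
position: [0.4594, 0.1115, 0.2501]
ee_rot: [-0.155, -3.137, -0.0]
force: [-0.6, 0.9, 0.3]
width: 1.001
gripper_force: 0.0
[0.4593096  0.11177785 0.25016946] [0.098 0.995 0.   ]
[ 263  217   42   59 2326] [283.41229579 246.78288908]
[264 198  39  21 728] [283.08104396 208.05357143]
((537.8775024414062, 111.48143005371094), (53.49203109741211, 81.42229461669922), 84.35699462890625) [495.05887   82.266655] [580.6771  139.32832]
((485.7132873535156, 115.58820343017578), (47.095638275146484, 25.846817016601562), 84.35841369628906) [471.763    91.65771] [499.67917 139.3557 ]
lid sides [[0.49099969 0.09022139 0.035     ]
 [0.49606706 0.14151791 0.035     ]] 0.05154620332175514
pocket corners guess [[ 0.49635673 -0.15161965  0.036     ]]
```

Run:
```python
from h import *
u=np.array([.9952,-.098,0]);a=np.radians(30);z=np.sin(a)*u+np.array([0,0,-np.cos(a)])
g=np.array([.5294,.1124,.038])+.0188*z
rot=frame(z,(.098,.9952,0));print(g,g-.09*z)
plan(g-.09*z,rot)
```

```text
[0.53875488 0.1114788  0.02171872] [0.49397088 0.1158888  0.09966101]
turn units [ 2.000e-04 -2.504e-01  2.000e-04] rows 4.2 | shift units before turn [-0.0855  0.0186  0.3762] after turn [0.1143 0.0187 0.3685] rows 3.7
```

```bash
python3 -m creep '[[0,0,0,0,-0.05,0],[0,0,0,0,-0.05,0],[0,0,0,0,-0.05,0],[0,0,0,0,-0.05,0],[0,0,0,0,-0.05,0],[0.0229,0.0037,0.0737,0,0,0],[0.0229,0.0037,0.0737,0,0,0],[0.0229,0.0037,0.0737,0,0,0],[0.0229,0.0037,0.0737,0,0,0],[0.0229,0.0037,0.0737,0,0,0],[0,0,0,0,0,0],[0,0,0,0,0,0],[0,0,0,0,0,0]]'
python3 - <<'E'
from h import *
u=np.array([.9952,-.098,0]);a=np.radians(30);z=np.sin(a)*u+np.array([0,0,-np.cos(a)])
g=np.array([.5294,.1124,.038])+.0188*z
plan(g,frame(z,(.098,.9952,0)))
d=shot('wrist');save(d,'w2.png')
E
```

```text
clock: 3.12
position: [0.4898, 0.1127, 0.1164]
ee_rot: [0.136, 2.638, -0.04]
force: [0.0, -0.3, 0.2]
width: 1.004
gripper_force: 0.0
turn units [-0.003  -0.0109 -0.0014] rows 0.2 | shift units before turn [0.0066 0.0107 0.2661] after turn [0.0126 0.0091 0.266 ] rows 2.6
```

View pics/w2.png

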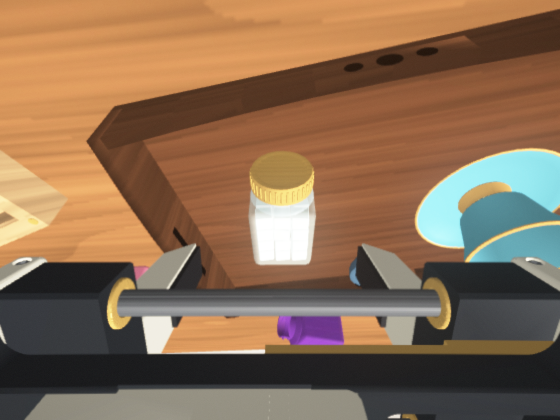

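The jar, at column 282, is centred between the fingers at columns 195 and 365. I'll go in and grip.

```bash
python3 -m creep '[[0,0,0,-0.003,-0.0109,-0.0014],[0.0018,0.0013,0.038,0,0,0],[0.0018,0.0013,0.038,0,0,0],[0.0018,0.0013,0.038,0,0,0],[0.0018,0.0013,0.038,0,0,0],[0.0018,0.0013,0.038,0,0,0],[0.0018,0.0013,0.038,0,0,0],[0.0018,0.0013,0.038,0,0,0],[0,0,0,0,0,0],[0,0,0,0,0,0],[0,0,0,0,0,0]]'
python3 - <<'E'
from h import *
u=np.array([.9952,-.098,0]);a=np.radians(30);z=np.sin(a)*u+np.array([0,0,-np.cos(a)])
g=np.array([.5294,.1124,.038])+.0188*z
plan(g,frame(z,(.098,.9952,0)))
E
python3 -m creep '[[0,0,0,0,0,0],[0,0,0,0,0,0],[0,0,0,0,0,0],[0,0,0,0,0,0],[0,0,0,0,0,0],[0,0,0,0,0,0]]' 1 35
```

```text
clock: 4.08
position: [0.5391, 0.1106, 0.0223]
ee_rot: [0.131, 2.614, -0.035]
force: [0.5, 0.3, 0.4]
width: 0.999
gripper_force: 0.0
turn units [-0.0003  0.0006 -0.0008] rows 0.0 | shift units before turn [0.0018 0.0022 0.0007] after turn [0.0018 0.0022 0.0007] rows 0.0
clock: 4.58
position: [0.5389, 0.1107, 0.021]
ee_rot: [0.13, 2.615, -0.035]
force: [-0.4, -0.1, 0.0]
width: 0.611
gripper_force: 0.0
```

```bash
python3 -m creep '[[0,0,0,0,0,0],[0,0,0,0,0,0],[0,0,0,0,0,0]]'
python3 -m creep '[[-0.0234,0,-0.0406,0,0,0],[-0.0234,0,-0.0406,0,0,0],[-0.0234,0,-0.0406,0,0,0],[-0.0234,0,-0.0406,0,0,0],[-0.0234,0,-0.0406,0,0,0],[-0.0234,0,-0.0406,0,0,0],[-0.0234,0,-0.0406,0,0,0],[-0.0234,0,-0.0406,0,0,0],[-0.0234,0,-0.0406,0,0,0],[-0.0234,0,-0.0406,0,0,0]]'
python3 - <<'E'
from h import *
import pickle
for n in('top0','scene0'):
    d=pickle.load(open(n+'.pkl','rb'));f=d['frame'];hsv=cv2.cvtColor(f,cv2.COLOR_RGB2HSV)
    C=proj(d,[[.521,-.22,.036]])[0];print(n,C,'block hsv',hsv[int(C[1]),int(C[0])])
    b=C.astype(int);x0,y0=b-80;x1,y1=b+80
    ref=hsv[int(C[1]),int(C[0])].astype(int)
    m=((abs(hsv[...,0].astype(int)-ref[0])<6)&(hsv[...,2]>ref[2]-35)&(hsv[...,1].astype(int)<ref[1]+30)&(hsv[...,1]>60)).astype(np.uint8)
    k,l,st,c=cv2.connectedComponentsWithStats(m);i=l[int(C[1]),int(C[0])];print(st[i])
    P=np.argwhere(l==i)[:,::-1];Q=onz(d,P,.036)[:,:2].astype(np.float32)*1000;print(cv2.minAreaRect(Q))
    vis=f.copy();vis[l==i]=(255,0,0)
    if n=='top0': d2=dict(frame=vis); save(d2,'blk.png',(290,170,440,290),4)
s=arm.observe();print(s['joints'].round(2))
E
```

```text
clock: 4.83
position: [0.5388, 0.1106, 0.021]
ee_rot: [0.13, 2.615, -0.035]
force: [-1.6, 0.1, 4.3]
width: 0.588
gripper_force: 35.0
clock: 5.67
position: [0.5388, 0.1078, 0.1774]
ee_rot: [0.131, 2.614, -0.05]
force: [0.0, -1.1, -2.8]
width: 0.589
gripper_force: 35.0
top0 [363.56710959 230.93847395] block hsv [ 18  89 226]
[ 314  196  101   71 3254]
((522.2402954101562, -222.0838165283203), (99.12846374511719, 214.59420776367188), 19.862201690673828)
scene0 [247.63758309 136.23416009] block hsv [ 18 110 234]
[ 198  116  102   54 2023]
((518.9589233398438, -220.25592041015625), (98.05226135253906, 216.5257568359375), 20.353130340576172)
[-0.66  0.17  0.19  2.27  0.79  0.37  0.29]
```

Run:
```python
from h import *
d=shot('wrist');s=arm.observe()
best=None
for x in np.arange(.36,.60,.02):
  for y in np.arange(-.2,-.05,.03):
    e=dict(d);sh=np.array([x,y,.2])-s['position']
    Rm=R.from_rotvec(d['rvec']).as_matrix();e['tvec']=d['tvec']-Rm@sh
    q=proj(e,[[.502,-.167,.036]])[0]
    sc=np.hypot(*(q-[280,110]))
    if best is None or sc<best[0]: best=(sc,x,y,q,-Rm.T@e['tvec'])
print(best);plan((best[1],best[2],.2))
```

```text
(np.float64(8.671277702242365), np.float64(0.5200000000000001), np.float64(-0.17), array([281.31932148, 101.42967633]), array([ 0.3673893 , -0.15331804,  0.29272321]))
turn units [0. 0. 0.] rows 0.0 | shift units before turn [-0.0389 -0.6979 -0.0261] after turn [-0.0389 -0.6979 -0.0261] rows 6.7
```

```bash
python3 -m creep '[[-0.0039,-0.0698,-0.0026,0,0,0],[-0.0039,-0.0698,-0.0026,0,0,0],[-0.0039,-0.0698,-0.0026,0,0,0],[-0.0039,-0.0698,-0.0026,0,0,0],[-0.0039,-0.0698,-0.0026,0,0,0],[-0.0039,-0.0698,-0.0026,0,0,0],[-0.0039,-0.0698,-0.0026,0,0,0],[-0.0039,-0.0698,-0.0026,0,0,0],[-0.0039,-0.0698,-0.0026,0,0,0],[-0.0039,-0.0698,-0.0026,0,0,0],[0,0,0,0,0,0],[0,0,0,0,0,0],[0,0,0,0,0,0],[0,0,0,0,0,0]]'
python3 - <<'E'
from h import *
import pickle
d=shot('wrist');save(d,'w3.png');pickle.dump(d,open('w3.pkl','wb'));s=arm.observe();print(s['joints'].round(2),s['dq'].round(2))
E
```

```text
clock: 6.88
position: [0.5204, -0.1502, 0.1942]
ee_rot: [0.13, 2.615, -0.048]
force: [-0.5, 0.6, -3.0]
width: 0.583
gripper_force: 35.0
[ 0.29  0.12 -0.08  2.27 -0.16  0.24  1.83] [-0.01 -0.   -0.   -0.01 -0.01 -0.    0.01]
```

View pics/w3.png

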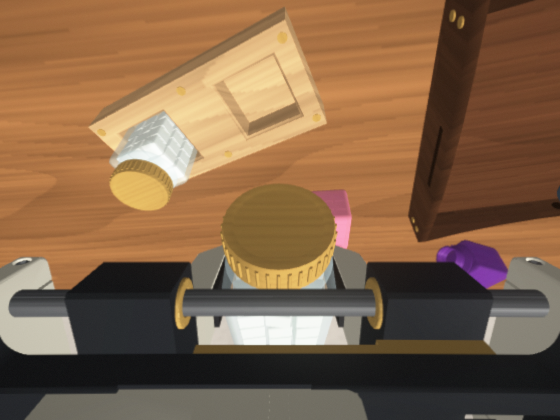

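Run:
```python
from h import *
import pickle
d=pickle.load(open('w3.pkl','rb'));save(d,'w3c.png',(190,0,340,150),4)
```

```text
(no output)
```

View pics/w3c.png

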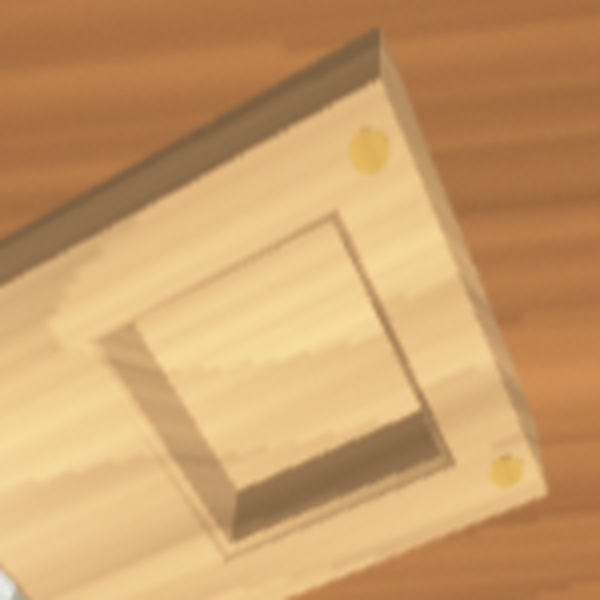

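The enlarged crop shows the pocket opening with corners at full-image pixels (213.8,85), (274.3,53.3), (303.3,115.8) and (247,139.3). The block's top corners are at (285.5,20.5) and (326.3,123.8).

Run:
```python
from h import *
import pickle
d=pickle.load(open('w3.pkl','rb'))
P=onz(d,[[213.6,84.9],[274.1,53.1],[303.1,115.6],[246.9,139.1],[285.4,20.4],[326.1,123.6]],.036)[:,:2]*1000
print(P.round(1));c=P[:4].mean(0);print('pocket',c,[np.linalg.norm(P[i]-P[(i+1)%4]).round(1) for i in range(4)],np.linalg.norm(P[4]-P[5]))
an=lambda v:np.degrees(np.arctan2(v[1],v[0]))
print([an(P[i]-P[(i+1)%4]).round(1) for i in range(4)],an(P[5]-P[4]))
for b in(20,):
  t=np.radians(b);x=np.array([np.cos(t),np.sin(t)]);y=np.array([-x[1],x[0]]);print('from end',P[4:].mean(0)-48.5*y)
  # final grasp plan
  yb=np.r_[y,0];z=-yb*np.cos(np.radians(30))+np.array([0,0,-.5])
  s=arm.observe();r0=R.from_rotvec(s['ee_rot']);m0=r0.inv().apply([-.9952,.098,0]);print('mouth in tool',m0)
  rot=frame(z,x.tolist()+[0]);print([ (rot.apply(m0)).round(3)])
  rot2=frame(z,(-x).tolist()+[0]);print([ (rot2.apply(m0)).round(3)])
  for r in(rot,rot2): plan([.45,-.12,.2],r)
```

```text
[[ 482.  -203.9]
 [ 461.2 -148.3]
 [ 519.1 -127.2]
 [ 539.8 -185. ]
 [ 439.3 -137.3]
 [ 529.7 -105.5]]
pocket [ 500.52441946 -166.11626819] [np.float64(59.3), np.float64(61.6), np.float64(61.4), np.float64(60.9)] 95.91440028559349
[np.float64(-69.5), np.float64(-160.0), np.float64(109.8), np.float64(18.1)] 19.40000598345157
from end [ 501.09766877 -166.96716908]
mouth in tool [ 0.8656998  -0.00274792 -0.500583  ]
[array([-0.299,  0.813, -0.499])]
[array([0.002, 0.002, 1.   ])]
turn units [ 0.3795 -0.2202  0.3851] rows 9.9 | shift units before turn [ 0.1514  0.0562 -0.1043] after turn [ 0.0531 -0.1406 -0.1199] rows 1.9
turn units [ 0.2641  0.4552 -0.9991] rows 19.1 | shift units before turn [ 0.1514  0.0562 -0.1043] after turn [-0.0531  0.1406 -0.1199] rows 1.9
```

```bash
cat > kin.py <<'E'
from h import *
import itertools
from scipy.optimize import least_squares
S=[([-1.35061551,0.43514188,0.0250071,1.57397641,-0.01162473,1.13400542,-0.07509039],[0.19817184,0.59228112,0.22604242],[-5.04963258e-01,-3.10063692,2.17006645e-03])]
s=arm.observe();S.append((s['joints'],s['position'],s['ee_rot']))
def chain(q,sg):
    r=R.identity();out=[]
    for i,a in enumerate(q):
        r=r*R.from_rotvec(sg[i]*a*np.array([0,0,1] if i%2==0 else [0,1,0]));out.append(r)
    return out
sols=[]
for sg in itertools.product([1,-1],repeat=4):
    sg=[sg[0],1,sg[1],1,sg[2],1,sg[3]]
    e=[(chain(q,sg)[-1].inv()*R.from_rotvec(w)) for q,p,w in S]
    sols.append(((e[0].inv()*e[1]).magnitude(),sg,e[0]))
sols.sort(key=lambda t:t[0]);err,sg,tool=sols[0]
# lengths: z base, z after2 (+x), z after4 (+x), tool z
A=[];b=[]
for q,p,w in S+[([-0.66,0.17,0.19,2.27,0.79,0.37,0.29],[.5388,.1078,.1774],None)]:
    c=chain(q,sg);ez=[0,0,1];ex=[1,0,0]
    A.append(np.c_[ez,c[1].apply(ez),c[3].apply(ez),c[6].apply(ez),c[5].apply(ex)]);b.append(p)
A=np.vstack(A);L,res,_,_=np.linalg.lstsq(A,np.hstack(b),rcond=None)
if __name__=='__main__': print([(round(t[0],3),t[1]) for t in sols[:3]],tool.as_rotvec());print(L.round(3),(A@L-np.hstack(b)).round(3))
lo=np.array([-2.62,-.44,-1.27,.08,-1.32,.12,-2.74]);hi=np.array([2.62,2.09,1.32,2.57,4.46,2,2.74])
def fk(q):
    c=chain(q,sg);ez=[0,0,1];p=L[0]*np.array(ez)+c[1].apply(ez)*L[1]+c[3].apply(ez)*L[2]+c[6].apply(ez)*L[3]+c[5].apply([1,0,0])*L[4]
    return p,c[-1]*tool
def ik(p,rot,q0):
    def f(q):
        a,r=fk(q);return np.r_[(a-p)*10,(rot.inv()*r).as_rotvec()*2,1e-2*(q-q0)]
    o=least_squares(f,np.clip(q0,lo+.01,hi-.01),bounds=(lo,hi));a,r=fk(o.x);return o.x,np.linalg.norm(a-p),np.degrees((rot.inv()*r).magnitude())
E
python3 - <<'E'
from kin import *
import runpy;print(err,sg,tool.as_rotvec().round(3),L.round(3),(A@L-np.hstack(b)).round(3))
up=np.array([0,0,1.]);q0=S[1][0];rng=np.random.default_rng(0)
m=R.from_rotvec(S[1][2]).inv().apply([-.9952,.098,0])
for name,h in(('-yb',-70.2),('-xb',199.8),('+xb',19.8)):
  hv=np.array([np.cos(np.radians(h)),np.sin(np.radians(h)),0]);z=hv*np.cos(np.pi/6)-.5*up
  for sgn in(1,-1):
    rot=frame(z,sgn*np.cross(up,hv))
    if rot.apply(m)[2]<.9: continue
    for zz in(.07,.18):
      p=np.array([.5008,-.1665,zz])+.0188*z
      c=[ik(p,rot,q) for q in [q0]+[rng.uniform(lo,hi) for _ in range(25)]]
      c=[x for x in c if x[1]<.003 and x[2]<2]; c.sort(key=lambda x:abs(x[0]-q0).max())
      print(name,zz,len(c),c and c[0][0].round(2))
E
```

```text
4.2061272486193576e-09 [-1, 1, -1, 1, -1, 1, -1] [-0.    -0.     1.571] [0.242 0.642 0.428 0.417 0.037] [-0.053  0.011 -0.     0.017  0.058 -0.005 -0.008  0.014  0.005]
-yb 0.07 15 [ 0.12  1.1  -0.92  2.47  1.45  1.81  1.31]
-yb 0.18 16 [-1.08  0.88  1.1   2.37  1.16  0.31  2.12]
-xb 0.07 13 [-0.11  1.09  0.38  1.34  0.17  1.67  2.09]
-xb 0.18 12 [-0.15  0.98  0.47  1.32  0.19  1.79  2.19]
+xb 0.07 0 []
+xb 0.18 0 []
```

```bash
python3 - <<'E'
s=open('kin.py').read()
a=s.index("A=[];b=[]");b=s.index("lo=np")
s=s[:a]+'''A=[];b=[]
ez=np.array([0,0,1.]);ex=np.array([1.,0,0])
def cols(q):
    c=chain(q,sg);return np.c_[ez,c[0].apply(ex),c[1].apply(ez),c[2].apply(ex),c[3].apply(ex),c[3].apply(ez),c[5].apply(ex),c[6].apply(ez)]
for q,p,w in S+[([-0.66,0.17,0.19,2.27,0.79,0.37,0.29],[.5388,.1078,.1774],None),([-0.569,0.16,0.276,1.909,-0.046,1.078,1.189],[.46345704,.10196,.25092],None)]:
    A.append(cols(q));b.append(p)
A=np.vstack(A);b=np.hstack(b);L=np.linalg.solve(A.T@A+1e-6*np.eye(8),A.T@b)
'''+s[b:]
a=s.index("    c=chain(q,sg);ez=[0");b=s.index("def ik")
s=s[:a]+"    return cols(q)@L,chain(q,sg)[-1]*tool\n"+s[b:]
open('kin.py','w').write(s)
E
python3 - <<'E'
from kin import *
print(L.round(3),(A@L-b).round(4))
up=ez;q0=S[1][0];rng=np.random.default_rng(0)
m=R.from_rotvec(S[1][2]).inv().apply([-.9952,.098,0])
for name,h in(('-yb',-70.2),('-xb',199.8)):
  hv=np.array([np.cos(np.radians(h)),np.sin(np.radians(h)),0]);z=hv*np.cos(np.pi/6)-.5*up
  rot=[r for r in(frame(z,np.cross(up,hv)),frame(z,-np.cross(up,hv))) if r.apply(m)[2]>.9][0]
  for zz in(.07,.18):
      p=np.array([.5008,-.1665,zz])+.0188*z
      c=[ik(p,rot,q) for q in [q0]+[rng.uniform(lo,hi) for _ in range(25)]]
      c=[x for x in c if x[1]<.003 and x[2]<2]; c.sort(key=lambda x:abs(x[0]-q0).max())
      print(name,zz,len(c),c and c[0][0].round(2))
E
```

```text
[ 0.476 -0.135  0.534  0.05   0.046  0.539 -0.018  0.445] [-0.0475  0.0111 -0.0028  0.0252  0.0617  0.0062 -0.017   0.005  -0.0075
 -0.0021  0.0092  0.0041]
-yb 0.07 15 [-0.75  0.79  0.25  2.04  1.09  0.99  2.  ]
-yb 0.18 16 [-0.48  0.56  0.04  2.09  1.21  1.14  2.12]
-xb 0.07 13 [-0.23  1.27  0.47  0.87 -0.01  2.    2.08]
-xb 0.18 0 []
```

```bash
python3 - <<'E'
s=open('kin.py').read()
s=s.replace("c[6].apply(ez)]","c[6].apply(ez),c[0].apply(ey),c[2].apply(ey),c[4].apply(ey)]").replace("ex=np.array","ey=np.array([0,1.,0]);ex=np.array").replace("np.eye(8)","np.eye(11)").replace("1e-6","1e-5")
open('kin.py','w').write(s)
E
python3 - <<'E'
from kin import *
print(L.round(3),(A@L-b).round(4))
up=ez;q0=S[1][0];rng=np.random.default_rng(0)
m=R.from_rotvec(S[1][2]).inv().apply([-.9952,.098,0])
for name,h in(('-yb',-70.2),('-xb',199.8)):
  hv=np.array([np.cos(np.radians(h)),np.sin(np.radians(h)),0]);z=hv*np.cos(np.pi/6)-.5*up
  rot=[r for r in(frame(z,np.cross(up,hv)),frame(z,-np.cross(up,hv))) if r.apply(m)[2]>.9][0]
  for zz in(.07,.18):
      p=np.array([.5008,-.1665,zz])+.0188*z
      c=[ik(p,rot,q) for q in [q0]+[rng.uniform(lo,hi) for _ in range(25)]]
      c=[x for x in c if x[1]<.003 and x[2]<2]; c.sort(key=lambda x:abs(x[0]-q0).max())
      print(name,zz,len(c),[x[0].round(2) for x in c[:3]])
# slerp path check for -yb, at (.45,-.12,.22)
  pose0=fk(q0);q=q0
  rv=(R.from_rotvec(S[1][2]).inv()*rot).as_rotvec()
  for t in np.linspace(.1,1,10):
    q,e1,e2=ik(S[1][1]+t*(np.array([.5008,-.1665,.19])-S[1][1]),R.from_rotvec(S[1][2])*R.from_rotvec(rv*t),q);print(t.round(1),q.round(2),round(e1,3),round(e2,1))
E
```

```text
[ 0.28   0.002  0.551  0.002  0.004  0.428 -0.     0.369 -0.032 -0.018
 -0.003] [-0.0001 -0.     -0.     -0.     -0.0001 -0.     -0.      0.     -0.
  0.      0.      0.    ]
-yb 0.07 23 [array([-1.11,  1.19,  1.04,  2.36,  1.07,  0.12,  1.95]), array([-0.81,  0.88,  0.54,  2.34,  1.43,  0.65,  1.64]), array([-0.74,  0.84,  0.43,  2.33,  1.44,  0.73,  1.63])]
-yb 0.18 16 [array([-0.82,  0.58,  0.55,  2.33,  1.26,  0.81,  2.  ]), array([-1.15,  0.84,  1.09,  2.34,  0.99,  0.39,  2.28]), array([-0.73,  0.55,  0.43,  2.32,  1.28,  0.88,  1.98])]
0.1 [ 0.15  0.13 -0.01  2.21  0.15  0.37  1.69] 0.0 0.0
0.2 [0.07 0.15 0.01 2.16 0.34 0.5  1.65] 0.0 0.0
0.3 [-0.    0.18  0.    2.13  0.49  0.62  1.67] 0.0 0.0
0.4 [-0.07  0.21 -0.01  2.11  0.62  0.73  1.7 ] 0.0 0.0
0.5 [-0.13  0.25 -0.02  2.1   0.73  0.82  1.75] 0.0 0.0
0.6 [-0.19  0.29 -0.04  2.11  0.84  0.91  1.8 ] 0.0 0.0
0.7 [-0.25  0.33 -0.05  2.13  0.95  0.98  1.85] 0.0 0.0
0.8 [-0.3   0.38 -0.06  2.17  1.06  1.05  1.9 ] 0.0 0.0
0.9 [-0.35  0.42 -0.07  2.22  1.16  1.11  1.95] 0.0 0.0
1.0 [-0.4   0.47 -0.07  2.29  1.27  1.16  1.99] 0.0 0.
[... 200 characters left out ...]
 [array([-0.24,  0.98,  0.5 ,  1.31,  0.12,  1.85,  2.15]), array([-0.07,  0.93,  0.16,  1.29,  0.27,  1.9 ,  1.96]), array([ 0.08,  0.93, -0.12,  1.27,  0.38,  1.96,  1.81])]
0.1 [ 0.21  0.15 -0.03  2.15 -0.01  0.47  1.71] 0.0 0.0
0.2 [ 0.17  0.21 -0.01  2.02  0.06  0.69  1.68] 0.0 0.0
0.3 [ 0.14  0.28 -0.    1.9   0.09  0.89  1.68] 0.0 0.0
0.4 [0.11 0.37 0.01 1.78 0.12 1.08 1.7 ] 0.0 0.0
0.5 [0.09 0.46 0.01 1.67 0.15 1.26 1.72] 0.0 0.0
0.6 [0.06 0.55 0.02 1.56 0.18 1.42 1.75] 0.0 0.0
0.7 [0.04 0.65 0.03 1.46 0.2  1.58 1.78] 0.0 0.0
0.8 [0.02 0.74 0.04 1.37 0.23 1.72 1.82] 0.0 0.0
0.9 [-0.    0.84  0.05  1.29  0.27  1.86  1.87] 0.0 0.0
1.0 [-0.02  0.93  0.06  1.22  0.31  1.98  1.92] 0.0 0.0
```

```bash
python3 -m creep '[[-0.02,0,-0.0433,0,0,0],[-0.02,0,-0.0433,0,0,0],[-0.02,0,-0.0433,0,0,0],[0,0,0,0.0102,0.0175,-0.0384],[0,0,0,0.0102,0.0175,-0.0384],[0,0,0,0.0102,0.0175,-0.0384],[0,0,0,0.0102,0.0175,-0.0384],[0,0,0,0.0102,0.0175,-0.0384],[0,0,0,0.0102,0.0175,-0.0384],[0,0,0,0.0102,0.0175,-0.0384],[0,0,0,0.0102,0.0175,-0.0384],[0,0,0,0.0102,0.0175,-0.0384],[0,0,0,0.0102,0.0175,-0.0384],[0,0,0,0.0102,0.0175,-0.0384],[0,0,0,0.0102,0.0175,-0.0384],[0,0,0,0.0102,0.0175,-0.0384]]'
python3 -m creep '[[0,0,0,0.0102,0.0175,-0.0384],[0,0,0,0.0102,0.0175,-0.0384],[0,0,0,0.0102,0.0175,-0.0384],[0,0,0,0.0102,0.0175,-0.0384],[0,0,0,0.0102,0.0175,-0.0384],[0,0,0,0.0102,0.0175,-0.0384],[0,0,0,0.0102,0.0175,-0.0384],[0,0,0,0.0102,0.0175,-0.0384],[0,0,0,0.0102,0.0175,-0.0384],[0,0,0,0.0102,0.0175,-0.0384],[0,0,0,0.0102,0.0175,-0.0384],[0,0,0,0.0102,0.0175,-0.0384],[0,0,0,0.0102,0.0175,-0.0384],[0,0,0,0,0,0],[0,0,0,0,0,0]]'
cat > tgt.py <<'E'
from h import *
def T(zg,b=19.8,el=30,c=(.5008,-.1665)):
    t=np.radians(b);x=np.array([np.cos(t),np.sin(t),0]);y=np.array([-x[1],x[0],0]);e=np.radians(el)
    z=-y*np.cos(e)+np.array([0,0,-np.sin(e)]);return np.array([*c,zg])+.0188*z,frame(z,-x)
E
python3 - <<'E'
from tgt import *
plan(*T(.15));print(arm.observe()['joints'].round(2))
d=shot('scene');save(d,'s2.png',(80,0,430,300),2)
E
```

```text
clock: 8.27
position: [0.5166, -0.1483, 0.2522]
ee_rot: [1.242, -2.733, 0.806]
force: [-0.3, -0.7, -4.3]
width: 0.585
gripper_force: 35.0
clock: 9.52
position: [0.5162, -0.1484, 0.2514]
ee_rot: [1.895, -1.331, 1.098]
force: [-1.1, -0.1, -2.6]
width: 0.586
gripper_force: 35.0
turn units [-0.0023 -0.0001 -0.0012] rows 0.0 | shift units before turn [-0.2046  0.0529  0.199 ] after turn [-0.2047  0.0515  0.1993] rows 2.8
[-0.27  0.37 -0.27  2.19  1.2   1.3   2.16]
```

View pics/s2.png

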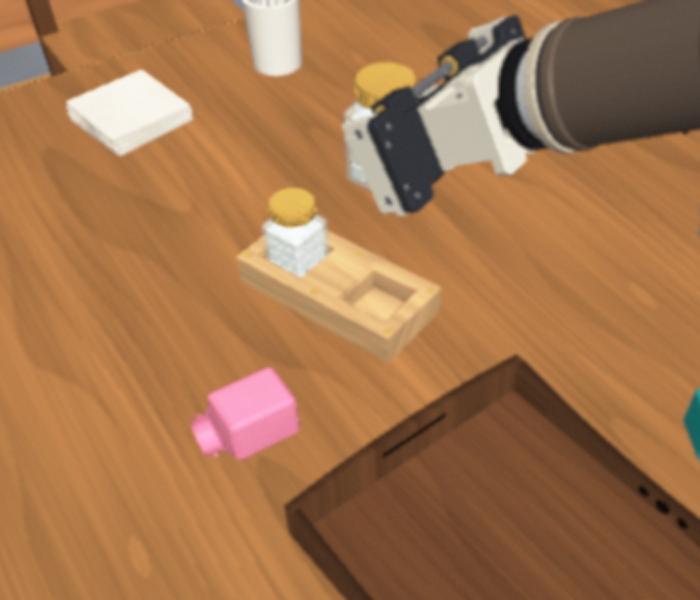

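The scene crop shows the held jar upright, lid up at crop (385,85), with the empty pocket below at (380,290).

```bash
python3 -m creep '[[-0.034,0.0088,0.0335,-0.0004,0,-0.0002],[-0.034,0.0088,0.0335,-0.0004,0,-0.0002],[-0.034,0.0088,0.0335,-0.0004,0,-0.0002],[-0.034,0.0088,0.0335,-0.0004,0,-0.0002],[-0.034,0.0088,0.0335,-0.0004,0,-0.0002],[-0.034,0.0088,0.0335,-0.0004,0,-0.0002],[0,0,0,0,0,0],[0,0,0,0,0,0],[0,0,0,0,0,0],[0,0,0,0,0,0]]'
python3 - <<'E'
from tgt import *
c=(.4998,-.1637);plan(*T(.15,c=c))
s=arm.observe();r=R.from_rotvec(s['ee_rot']).as_matrix();g=s['position']-.0188*r[:,2];print('grasp pt',g)
# mouth axis from recorded grasp orientation
r0=R.from_rotvec([.13,2.615,-.035]);m=r0.inv().apply([-.9952,.098,0]);print('mouth dir',r@m)
zt=g[2]+.044
for n in('top','scene'):
    d=shot(n);f=d['frame'];hsv=cv2.cvtColor(f,cv2.COLOR_RGB2HSV)
    C=proj(d,[[*c,zt]])[0]
    mk=((hsv[...,0]>14)&(hsv[...,0]<32)&(hsv[...,1]>130)&(hsv[...,2]>110)).astype(np.uint8)
    k,l,st,cc=cv2.connectedComponentsWithStats(mk);ok=[i for i in range(1,k) if st[i,4]>60];i=min(ok,key=lambda i:np.hypot(*(cc[i]-C)))
    print(n,C,st[i],cc[i],onz(d,[cc[i]],zt))
    if n=='top': save(d,'t2.png',(290,150,440,270),4)
E
```

```text
clock: 10.4
position: [0.5065, -0.1843, 0.1423]
ee_rot: [1.889, -1.332, 1.094]
force: [0.2, 0.5, -2.3]
width: 0.587
gripper_force: 35.0
turn units [ 0.0009 -0.0009 -0.0011] rows 0.0 | shift units before turn [-0.0104 -0.0017 -0.0095] after turn [-0.0104 -0.0018 -0.0095] rows 0.1
grasp pt [ 0.50099005 -0.16897151  0.1516682 ]
mouth dir [-5.09338541e-04  2.01715084e-03  1.00001136e+00]Traceback (most recent call last):
  File "<stdin>", line 11, in <module>
ValueError: min() iterable argument is empty
```

Run:
```python
from tgt import *
zt=.1957
for n,R0 in(('top',14),('scene',14)):
    d=shot(n);f=d['frame'];hsv=cv2.cvtColor(f,cv2.COLOR_RGB2HSV).astype(int)
    C=proj(d,[[.5015,-.171,zt]])[0];u,v=C.astype(int);ref=np.median(hsv[v-3:v+4,u-3:u+4].reshape(-1,3),0)
    mk=((abs(hsv[...,0]-ref[0])<4)&(abs(hsv[...,1]-ref[1])<45)&(abs(hsv[...,2]-ref[2])<40)).astype(np.uint8)
    w=np.zeros_like(mk);w[v-30:v+30,u-30:u+30]=1;mk=cv2.morphologyEx(mk*w,cv2.MORPH_OPEN,np.ones((3,3)))
    k,l,st,cc=cv2.connectedComponentsWithStats(mk);i=l[v,u];cn=cv2.findContours((l==i).astype(np.uint8),0,1)[0][0]
    el=cv2.fitEllipse(cv2.convexHull(cn));print(n,C,ref,st[i],cc[i],el,onz(d,[el[0],cc[i]],zt))
    if n=='top': save(d,'t2.png',(290,150,440,270),4)
```

```text
top [357.389326  239.1310421] [ 21. 115. 229.] [ 343  209   44   43 1130] [363.04513274 232.75575221] ((366.0987854003906, 230.32826232910156), (43.71315383911133, 50.10353088378906), 68.57562255859375) [[ 0.51829396 -0.1875497   0.1957    ]
 [ 0.51363562 -0.18173881  0.1957    ]]
scene [265.55527275  82.77137542] [ 21. 155. 235.] [254  76  26  17 336] [266.46428571  83.67261905] ((266.62103271484375, 83.97869873046875), (16.764728546142578, 25.75395965576172), 86.75667572021484) [[ 0.50183731 -0.16678988  0.1957    ]
 [ 0.50157668 -0.16773822  0.1957    ]]
```

View pics/t2.png

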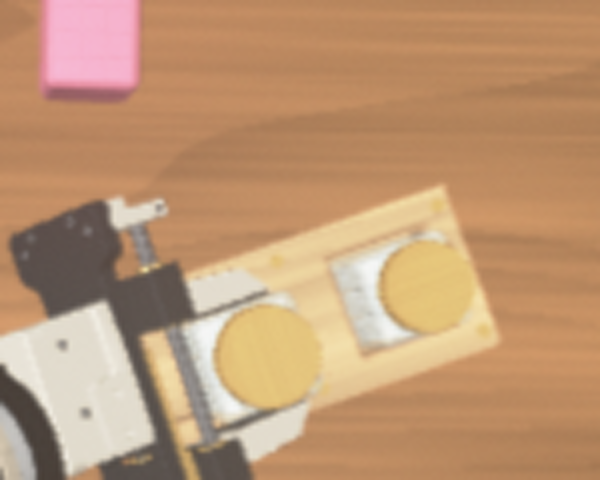

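The top crop puts the held jar's lid at crop (268,357), which is pixel (357,239), over the pocket and square with the block. That is within about 3 mm of the kinematic estimate. I'll descend to just above the pocket.

Run:
```python
from tgt import *
plan(*T(.098,c=(.5002,-.1655)))
```

```text
turn units [ 0.0011 -0.0009 -0.0007] rows 0.0 | shift units before turn [-0.1204 -0.0022  0.0586] after turn [-0.1202 -0.0023  0.0588] rows 1.3
```

```bash
python3 -m creep '[[-0.0301,-0.0006,0.0147,0.0003,-0.0002,-0.0002],[-0.0301,-0.0006,0.0147,0.0003,-0.0002,-0.0002],[-0.0301,-0.0006,0.0147,0.0003,-0.0002,-0.0002],[-0.0301,-0.0006,0.0147,0.0003,-0.0002,-0.0002],[0,0,0,0,0,0],[0,0,0,0,0,0],[0,0,0,0,0,0],[0,0,0,0,0,0]]'
python3 - <<'E'
from tgt import *
plan(*T(.094,c=(.5002,-.1655)));s=arm.observe();print(s['position']-.0188*R.from_rotvec(s['ee_rot']).as_matrix()[:,2])
E
python3 -m creep '[[-0.0108,0,0.00625,0,0,0],[-0.0108,0,0.00625,0,0,0],[-0.0087,0,0.005,0,0,0],[0,0,0,0,0,0],[0,0,0,0,0,0]]'
python3 - <<'E'
from tgt import *
s=arm.observe();print(s['position']-.0188*R.from_rotvec(s['ee_rot']).as_matrix()[:,2],s['force'],s['ft_torque'])
E
```

```text
clock: 11.22
position: [0.5054, -0.1813, 0.0886]
ee_rot: [1.892, -1.329, 1.092]
force: [-0.2, -0.5, -3.2]
width: 0.586
gripper_force: 35.0
turn units [ 0.0002 -0.0003  0.0004] rows 0.0 | shift units before turn [-0.0091 -0.001   0.0042] after turn [-0.0091 -0.001   0.0042] rows 0.1
[ 0.49993691 -0.16597176  0.0979979 ]
clock: 11.63
position: [0.5049, -0.1813, 0.0734]
ee_rot: [1.893, -1.328, 1.09]
force: [-0.2, -0.5, -3.5]
width: 0.587
gripper_force: 35.0
[ 0.49944959 -0.16601944  0.08274833] [-0.23492588 -0.47194661 -3.48715238] [ 1.44965971  0.72113566 -0.06573277]
```

```bash
python3 -m creep '[[-0.0108,-0.001,0.00625,0,0,0],[-0.0108,-0.0005,0.00625,0,0,0],[-0.0087,0,0.005,0,0,0],[0,0,0,0,0,0],[0,0,0,0,0,0]]'
python3 - <<'E'
from tgt import *
s=arm.observe();print(s['position']-.0188*R.from_rotvec(s['ee_rot']).as_matrix()[:,2],s['force'],s['ft_torque'])
E
python3 -m creep '[[-0.0043,0,0.0025,0,0,0],[-0.0043,0,0.0025,0,0,0],[0,0,0,0,0,0],[0,0,0,0,0,0]]'
python3 - <<'E'
from tgt import *
s=arm.observe();print(s['position']-.0188*R.from_rotvec(s['ee_rot']).as_matrix()[:,2],s['force'],s['ft_torque'])
E
```

```text
clock: 12.05
position: [0.5055, -0.1811, 0.0593]
ee_rot: [1.893, -1.327, 1.09]
force: [-1.0, 0.3, -2.5]
width: 0.585
gripper_force: 35.0
[ 0.50000571 -0.16581356  0.06873305] [-1.00449963  0.29028033 -2.49309259] [1.48504938 0.63598254 0.01561667]
clock: 12.38
position: [0.5056, -0.1811, 0.0557]
ee_rot: [1.893, -1.328, 1.091]
force: [-0.1, 0.2, -4.1]
width: 0.587
gripper_force: 35.0
[ 0.50013595 -0.16578868  0.06507045] [-0.12988513  0.17890797 -4.08963275] [1.49306388 0.67426385 0.01171494]
```

```bash
python3 -m creep '[[-0.0032,0,0.0019,0,0,0],[-0.0032,0,0.0019,0,0,0],[0,0,0,0,0,0],[0,0,0,0,0,0]]'
python3 -m creep '[[-0.0032,0,0.0019,0,0,0],[0,0,0,0,0,0],[0,0,0,0,0,0]]'
python3 - <<'E'
from tgt import *
s=arm.observe();print(s['position']-.0188*R.from_rotvec(s['ee_rot']).as_matrix()[:,2],s['force'],s['ft_torque'])
E
```

```text
clock: 12.72
position: [0.5056, -0.1812, 0.0527]
ee_rot: [1.893, -1.328, 1.091]
force: [-0.0, -0.7, -2.4]
width: 0.584
gripper_force: 35.0
clock: 12.97
position: [0.5057, -0.1813, 0.0514]
ee_rot: [1.892, -1.328, 1.092]
force: [0.6, -0.1, -0.6]
width: 0.584
gripper_force: 35.0
[ 0.50023761 -0.16594583  0.06082907] [ 0.57419015 -0.12332655 -0.61308338] [ 1.11304128  0.44149708 -0.00616528]
```

Contact is starting. One more small step down to seat it.

```bash
python3 -m creep '[[-0.0022,0,0.0012,0,0,0],[0,0,0,0,0,0],[0,0,0,0,0,0]]'
python3 - <<'E'
from tgt import *
s=arm.observe();print(s['position']-.0188*R.from_rotvec(s['ee_rot']).as_matrix()[:,2],s['force'],s['ft_torque'])
E
```

```text
clock: 13.22
position: [0.5058, -0.1814, 0.0514]
ee_rot: [1.891, -1.328, 1.094]
force: [-3.6, 4.8, 9.2]
width: 0.586
gripper_force: 35.0
[ 0.50026151 -0.16609028  0.06077331] [-3.5559763   4.83400595  9.22724549] [ 0.23606983  0.1928328  -0.20338488]
```

The jar is seated: there is a 9 N reaction and the grasp height is 0.061, as expected. Release and back off.

```bash
python3 -m creep '[[0,0,0,0,0,0],[0,0,0,0,0,0],[0,0,0,0,0,0],[0,0,0,0,0,0]]' -1
python3 -m creep '[[0,0,-0.03,0,0,0],[0,0,-0.05,0,0,0],[0,0,-0.05,0,0,0],[0,0,-0.05,0,0,0],[0,0,-0.05,0,0,0],[0,0,-0.05,0,0,0],[0,0,-0.05,0,0,0],[0,0,-0.05,0,0,0],[0,0,0,0,0,0],[0,0,0,0,0,0]]'
python3 - <<'E'
from kin import *
q0=arm.observe()['joints'];print(q0.round(2));p0=np.array([.5008,-.1665,.14])
for yaw in range(-180,180,30):
    y=[np.cos(np.radians(19.8+yaw)),np.sin(np.radians(19.8+yaw)),0]
    o=ik(p0,frame((0,0,-1),y),q0);print(yaw,o[0].round(2),o[1].round(4),o[2].round(1))
w=shot('scene');hsv=cv2.cvtColor(w['frame'],cv2.COLOR_RGB2HSV).astype(int)
for n,zt in(('scene',.104),):
    C=proj(w,[[.5008,-.1665,zt]])[0];u,v=C.astype(int)
    ref=np.median(hsv[v-2:v+3,u-2:u+3].reshape(-1,3),0);mk=((abs(hsv[...,0]-ref[0])<4)&(abs(hsv[...,1]-ref[1])<45)&(abs(hsv[...,2]-ref[2])<40)).astype(np.uint8)
    k,l,st,cc=cv2.connectedComponentsWithStats(mk);i=l[v,u];print(C,ref,st[i],onz(w,[cc[i]],zt))
E
```

```text
clock: 13.55
position: [0.5056, -0.1813, 0.0502]
ee_rot: [1.892, -1.328, 1.091]
force: [-0.0, 0.4, -0.5]
width: 0.828
gripper_force: 0.0
clock: 14.38
position: [0.4616, -0.0564, 0.1264]
ee_rot: [1.894, -1.328, 1.093]
force: [0.6, -0.1, 0.2]
width: 0.999
gripper_force: 0.0
[-0.47  0.64 -0.35  2.26  1.13  1.34  1.75]
-180 [ 0.98  0.7  -1.27  1.92  0.87  1.16  2.74] 0.0119 9.0
-150 [ 0.93  0.62 -1.27  2.17  1.2   1.    2.74] 0.0336 24.2
-120 [ 0.18  0.27 -0.05  2.42  1.93  0.12  2.74] 0.0376 29.2
-90 [0.09 0.27 0.07 2.44 2.47 0.12 2.74] 0.0391 30.4
-60 [-0.3   0.3   0.58  2.43  4.46  0.12  1.31] 0.0363 27.9
-30 [-0.3   0.3   0.58  2.43  4.46  0.12  1.83] 0.0363 27.9
0 [-0.3   0.3   0.58  2.43  4.46  0.12  2.36] 0.0363 27.9
30 [ 0.24  0.37 -0.03  1.92  0.01  0.85  1.07] 0.0 0.0
60 [ 0.35  0.38 -0.17  1.91  0.08  0.86  1.53] 0.0 0.0
90 [ 0.46  0.39 -0.32  1.9   0.16  0.87  1.98] 0.0 0.0
120 [ 0.59  0.42 -0.49  1.89  0.25  0.89  2.42] 0.0 0.0
150 [ 0.84  0.51 -0.86  1.87  0.47  0.97  2.74] 0.0 0.0
[267.99045618 122.28744417] [ 21. 156. 232.] [257 115  25  20 376] [[ 0.5013746  -0.16075901  0.104     ]]
```

Run:
```python
from kin import *
s=arm.observe();q0=s['joints'];r0=R.from_rotvec(s['ee_rot']);p0=s['position'];pt=np.array([.47,-.12,.2])
for yaw in(0,10,20):
    y=[np.cos(np.radians(19.8+yaw)),np.sin(np.radians(19.8+yaw)),0];rt=frame((0,0,-1),y)
    rv=(r0.inv()*rt).as_rotvec();print('yaw',yaw,(np.degrees(rv)/120).round(4),np.degrees(np.linalg.norm(rv)))
    q=q0
    for t in np.linspace(1/8,1,8):
        q,e1,e2=ik(p0+(pt-p0)*t,r0*R.from_rotvec(rv*t),q);print(q.round(2),round(e1,3),round(e2,1))
plan(pt,rt)
```

```text
yaw 0 [ 7.5000e-01  1.1000e-03 -1.2983e+00] 179.92619966680203
[-0.44  0.57 -0.4   2.43  1.32  1.27  1.94] 0.0 0.0
[-0.29  0.46 -0.51  2.57  1.53  1.18  2.21] 0.0 0.0
[ 0.38  0.44 -1.1   2.57  1.64  1.17  2.74] 0.005 2.3
[-1.25  0.19  1.28  2.57  2.44  0.12  2.74] 0.013 3.9
[-0.37  0.05  0.45  2.57  2.92  0.12  2.74] 0.008 4.8
[-0.62  0.06  0.83  2.54  4.46  0.12  1.63] 0.019 12.1
[-0.54  0.08  0.75  2.53  4.46  0.12  1.97] 0.034 22.6
[-0.9   0.15  1.13  2.54  4.46  0.12  2.33] 0.049 32.4
yaw 10 [-0.7137 -0.0635  1.2358] 171.41745706979182
[-0.42  0.64 -0.29  2.12  0.98  1.38  1.63] 0.0 0.0
[-0.36  0.62 -0.24  1.99  0.83  1.4   1.52] 0.0 0.0
[-0.29  0.58 -0.19  1.89  0.68  1.39  1.39] 0.0 0.0
[-0.21  0.54 -0.13  1.82  0.54  1.37  1.26] 0.0 0.0
[-0.13  0.48 -0.08  1.8   0.4   1.32  1.12] 0.0 0.0
[-0.05  0.41 -0.03  1.81  0.26  1.23  0.97] 0.0 0.0
[0.02 0.32 0.02 1.86 0.12 1.11 0.83] 0.0 0.0
[ 0.08  0.23  0.07  1.95 -0.02  0.96  0.68] 0.0 0.0
yaw 20 [-0.6757 -0.1201  1.1701] 162.77765114064638
[-0.41  0.62 -0.3   2.13  0.98  1.36  1.65] 0.0 0.0
[-0.35  0.6  -0.25  2.01  0.84  1.37  1.55] 0.0 0.0
[-0.27  0.56 -0.21  1.92  0.7   1.37  1.44] 0.0 0.0
[-0.19  0.51 -0.16  1.85  0.56  1.34  1.33] 0.0 0.0
[-0.11  0.46 -0.11  1.82  0.42  1.28  1.21] 0.0 0.0
[-0.03  0.39 -0.07  1.83  0.28  1.2   1.08] 0.0 0.0
[ 0.05  0.32 -0.02  1.87  0.14  1.1   0.96] 0.0 0.0
[ 0.12  0.23  0.03  1.95 -0.01  0.96  0.84] 0.0 0.0
turn units [-0.6757 -0.1201  1.1701] rows 22.9 | shift units before turn [0.2369 0.033  0.0416] after turn [-0.1339 -0.0834 -0.1845] rows 2.3
```

```bash
python3 -m creep '[[0.0434,0,-0.025,0,0,0],[0.0434,0,-0.025,0,0,0],[0.0434,0,-0.025,0,0,0],[0.0434,0,-0.025,0,0,0],[0,0,0,-0.0255,-0.0023,0.0441],[0,0,0,-0.0255,-0.0023,0.0441],[0,0,0,-0.0255,-0.0023,0.0441],[0,0,0,-0.0255,-0.0023,0.0441],[0,0,0,-0.0255,-0.0023,0.0441],[0,0,0,-0.0255,-0.0023,0.0441],[0,0,0,-0.0255,-0.0023,0.0441],[0,0,0,-0.0255,-0.0023,0.0441],[0,0,0,-0.0255,-0.0023,0.0441],[0,0,0,-0.0255,-0.0023,0.0441],[0,0,0,-0.0255,-0.0023,0.0441],[0,0,0,-0.0255,-0.0023,0.0441],[0,0,0,-0.0255,-0.0023,0.0441],[0,0,0,-0.0255,-0.0023,0.0441]]'
python3 -m creep '[[0,0,0,-0.0255,-0.0023,0.0441],[0,0,0,-0.0255,-0.0023,0.0441],[0,0,0,-0.0255,-0.0023,0.0441],[0,0,0,-0.0255,-0.0023,0.0441],[0,0,0,-0.0255,-0.0023,0.0441],[0,0,0,-0.0255,-0.0023,0.0441],[0,0,0,-0.0255,-0.0023,0.0441],[0,0,0,-0.0255,-0.0023,0.0441],[0,0,0,-0.0255,-0.0023,0.0441],[0,0,0,-0.0255,-0.0023,0.0441],[0,0,0,-0.0255,-0.0023,0.0441],[0,0,0,-0.0255,-0.0023,0.0441],[0,0,0,-0.0255,-0.0023,0.0441],[0,0,0,-0.0255,-0.0023,0.0441],[0,0,0,0,0,0],[0,0,0,0,0,0]]'
cat >> tgt.py <<'E'
def D(p,yaw=10):
    a=np.radians(19.8+yaw);return p,frame((0,0,-1),(np.cos(a),np.sin(a),0))
E
python3 - <<'E'
from tgt import *
plan(*D((.5008,-.1665,.17)));print(arm.observe()['joints'].round(2))
E
```

```text
clock: 15.93
position: [0.4611, -0.0589, 0.2057]
ee_rot: [0.388, -2.603, 0.779]
force: [-0.6, 0.7, 0.1]
width: 0.997
gripper_force: 0.0
clock: 17.27
position: [0.4601, -0.0587, 0.2059]
ee_rot: [-1.572, -2.717, 0.002]
force: [0.7, 0.2, 0.4]
width: 0.998
gripper_force: 0.0
turn units [-0.0012 -0.0006  0.0007] rows 0.0 | shift units before turn [-0.2844 -0.0459  0.0896] after turn [-0.2843 -0.0457  0.0898] rows 2.9
[-0.05  0.2   0.07  1.98 -0.02  0.97  0.55]
```

```bash
python3 -m creep '[[-0.0426,-0.0068,0,0,0,0],[-0.0426,-0.0068,0,0,0,0],[-0.0426,-0.0068,0,0,0,0],[-0.0426,-0.0068,0,0,0,0],[0,0,0,0,0,0],[0,0,0,0,0,0],[0,0,0,0,0,0]]'
python3 - <<'E'
from tgt import *
d=shot('wrist');hsv=cv2.cvtColor(d['frame'],cv2.COLOR_RGB2HSV).astype(int)
C=proj(d,[[.5008,-.1665,.104]])[0];u,v=C.astype(int);ref=np.median(hsv[v-3:v+4,u-3:u+4].reshape(-1,3),0);print(C,ref)
for ds in(20,30,45):
    mk=((abs(hsv[...,0]-ref[0])<5)&(abs(hsv[...,1]-ref[1])<ds)&(abs(hsv[...,2]-ref[2])<40)).astype(np.uint8);mk=cv2.morphologyEx(mk,cv2.MORPH_OPEN,np.ones((3,3)))
    k,l,st,cc=cv2.connectedComponentsWithStats(mk);i=l[v,u]
    cn=max(cv2.findContours((l==i).astype(np.uint8),0,1)[0],key=len);el=cv2.fitEllipse(cv2.convexHull(cn));print(st[i],el,onz(d,[cc[i],el[0]],.104))
save(d,'w4.png')
E
```

```text
clock: 17.85
position: [0.4858, -0.1211, 0.2057]
ee_rot: [-1.569, -2.719, 0.0]
force: [-0.3, 0.5, -0.6]
width: 0.997
gripper_force: 0.0
[269.35688609 256.28310932] [ 20. 147. 217.]
[ 244  233   50   45 1793] ((268.6712951660156, 255.2018585205078), (45.46700668334961, 50.41608428955078), 80.25323486328125) [[ 0.49946148 -0.16594952  0.104     ]
 [ 0.49965666 -0.16582771  0.104     ]]
[ 244  233   50   46 1823] ((268.6853332519531, 255.44532775878906), (45.99065017700195, 50.5388069152832), 79.32994842529297) [[ 0.49966055 -0.1662134   0.104     ]
 [ 0.4997962  -0.16604698  0.104     ]]
[ 222  185   97  104 5720] ((265.91961669921875, 237.72186279296875), (112.71427154541016, 124.99578094482422), 42.3592414855957) [[ 0.49292353 -0.15431808  0.104     ]
 [ 0.48839511 -0.15121274  0.104     ]]
```

View pics/w4.png

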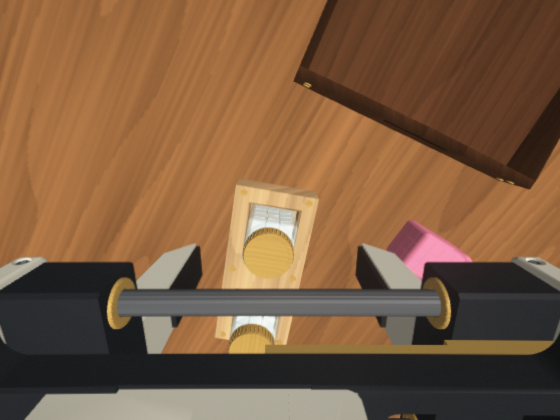

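The wrist view shows the jar standing in its pocket, its lid an ellipse about 50 px wide at (269,255). The lid measures at (0.4998, -0.1661), which matches the pocket centre. Next I move over it and go down.

Run:
```python
from tgt import *
plan(*D((.4999,-.1662,.130)))
```

```text
turn units [-0.0005 -0.001   0.0019] rows 0.0 | shift units before turn [-0.1163 -0.0259  0.1893] after turn [-0.116  -0.0256  0.1895] rows 2.2
```

```bash
python3 -m creep '[[-0.0387,-0.0085,0,-0.0005,-0.001,0.0019],[-0.0387,-0.0085,0,0,0,0],[-0.0387,-0.0085,0,0,0,0],[0,0,0.0632,0,0,0],[0,0,0.0632,0,0,0],[0,0,0.0632,0,0,0],[0,0,0,0,0,0],[0,0,0,0,0,0],[0,0,0,0,0,0]]'
python3 - <<'E'
from tgt import *
plan(*D((.4999,-.1662,.083)))
E
```

```text
clock: 18.65
position: [0.5009, -0.1668, 0.1316]
ee_rot: [1.576, 2.715, 0.002]
force: [-0.6, 0.2, -0.1]
width: 0.999
gripper_force: 0.0
turn units [ 0.001   0.0007 -0.0006] rows 0.0 | shift units before turn [ 0.0026 -0.0016  0.1214] after turn [ 0.0024 -0.0014  0.1214] rows 1.2
```

```bash
python3 -m creep '[[0.0005,-0.0003,0.0243,0,0,0],[0.0005,-0.0003,0.0243,0,0,0],[0.0005,-0.0003,0.0243,0,0,0],[0.0005,-0.0003,0.0243,0,0,0],[0.0005,-0.0003,0.0243,0,0,0],[0,0,0,0,0,0],[0,0,0,0,0,0]]'
python3 -m creep '[[0,0,0,0,0,0],[0,0,0,0,0,0],[0,0,0,0,0,0],[0,0,0,0,0,0],[0,0,0,0,0,0],[0,0,0,0,0,0],[0,0,0,0,0,0],[0,0,0,0,0,0],[0,0,0,0,0,0],[0,0,0,0,0,0]]' 1 55
python3 - <<'E'
from tgt import *
s=arm.observe();print(s['joints'].round(2),s['ft_torque'],s['force']);plan(*D((.4999,-.1662,.083)))
E
```

```text
clock: 19.23
position: [0.4987, -0.1665, 0.081]
ee_rot: [-1.579, -2.716, -0.0]
force: [0.4, -0.5, -0.8]
width: 1.002
gripper_force: 0.0
clock: 20.07
position: [0.4995, -0.1665, 0.0819]
ee_rot: [1.578, 2.715, 0.001]
force: [1.2, 0.9, 1.0]
width: 0.536
gripper_force: 55.0
[ 0.13  0.45  0.11  1.98 -0.08  0.71  0.81] [ 0.04809135 -0.03397197  0.02762213] [1.1548018  0.87082501 0.95745254]
turn units [ 0.0008  0.0005 -0.0011] rows 0.0 | shift units before turn [ 0.0002  0.0013 -0.0027] after turn [ 0.0002  0.0013 -0.0027] rows 0.0
```

The grip on the lid reads 49.3 mm. Twist anticlockwise, which is a turn about tool -z.

```bash
for i in 1; do python3 -m creep '[[0,0,0,0,0,-0.02],[0,0,0,0,0,-0.02],[0,0,0,0,0,-0.02],[0,0,0,0,0,-0.02],[0,0,0,0,0,-0.02]]'; done
python3 - <<'E'
from tgt import *
s=arm.observe();print(s['ft_torque'],s['joints'].round(2));plan(*D((.4999,-.1662,.083)))
E
python3 -m creep '[[0,0,0,0,0,-0.02],[0,0,0,0,0,-0.02],[0,0,0,0,0,-0.02],[0,0,0,0,0,-0.02],[0,0,0,0,0,-0.02]]'
python3 - <<'E'
from tgt import *
s=arm.observe();print(s['ft_torque'],s['joints'].round(2));plan(*D((.4999,-.1662,.083)))
E
```

```text
clock: 20.48
position: [0.4999, -0.1667, 0.082]
ee_rot: [1.284, 2.864, 0.002]
force: [2.7, 0.3, -1.4]
width: 0.532
gripper_force: 56.1
[ 0.01183791 -0.63714108 -0.82466144] [ 0.18  0.45  0.06  1.98 -0.04  0.71  0.99]
turn units [0.0011 0.0008 0.0992] rows 1.7 | shift units before turn [ 0.0009  0.0009 -0.0026] after turn [ 0.001   0.0007 -0.0026] rows 0.0
clock: 20.9
position: [0.5, -0.1665, 0.083]
ee_rot: [0.977, 2.983, 0.002]
force: [-3.5, 2.4, 17.1]
width: 0.533
gripper_force: 92.0
[ 0.58542361  0.7156264  -0.61126063] [ 0.22  0.45  0.    1.97 -0.    0.72  1.16]
turn units [0.0012 0.001  0.1994] rows 3.4 | shift units before turn [0.0006 0.0006 0.    ] after turn [0.0008 0.0003 0.    ] rows 0.0
```

There is 17 N upward and the pad force has risen, so the fingertips are riding on the jar's shoulder near its corners. I'll relax the grip, slide up 5 mm and re-grip at the same angle.

```bash
python3 -m creep '[[0,0,0,0,0,0],[0,0,0,0,0,0],[0,0,-0.004,0,0,0],[0,0,-0.004,0,0,0],[0,0,-0.004,0,0,0],[0,0,0,0,0,0],[0,0,0,0,0,0]]' - 4
python3 - <<'E'
from tgt import *
s=arm.observe();print(s['ft_torque'],s['position'],s['force'],s['width'],s['gripper_force'])
E
python3 -m creep '[[0,0,0,0,0,0],[0,0,0,0,0,0],[0,0,0,0,0,0],[0,0,0,0,0,0]]' - 50
python3 - <<'E'
from tgt import *
s=arm.observe();print(s['ft_torque'],s['position'],s['force'],s['width'],s['gripper_force']);plan(*D((.4999,-.1662,.0875)))
E
```

```text
clock: 21.48
position: [0.499, -0.1665, 0.0863]
ee_rot: [0.979, 2.984, 0.001]
force: [1.0, 0.0, -3.7]
width: 0.549
gripper_force: 5.0
[ 0.00116718 -0.14589086  0.00661356] [ 0.49901431 -0.16649166  0.08633443] [ 1.04448526  0.02079744 -3.7091894 ] 0.5485436031581802 4.953698253459393
clock: 21.82
position: [0.4991, -0.1666, 0.0864]
ee_rot: [0.979, 2.984, 0.001]
force: [0.7, 0.8, -3.4]
width: 0.531
gripper_force: 50.3
[-0.01964544 -0.03351313  0.01068991] [ 0.49909947 -0.16655869  0.08644798] [ 0.73442415  0.83806009 -3.3650651 ] 0.5307604311644536 50.345574107323046
turn units [0.0004 0.0004 0.1988] rows 3.4 | shift units before turn [-0.0011  0.0019 -0.0026] after turn [-0.0002  0.0022 -0.0026] rows 0.0
```

The -3.4 N reading means the jar came up with the lid. I'll set it back down, open fully, rise and re-grip.

```bash
python3 -m creep '[[0,0,0.004,0,0,0],[0,0,0.004,0,0,0],[0,0,0,0,0,0],[0,0,0,0,0,0]]'
python3 -m creep '[[0,0,0.004,0,0,0],[0,0,0,0,0,0],[0,0,0,0,0,0]]'
```

```text
clock: 22.15
position: [0.4996, -0.1667, 0.0842]
ee_rot: [0.979, 2.983, 0.001]
force: [-3.3, 0.8, 8.6]
width: 0.534
gripper_force: 53.4
clock: 22.4
position: [0.4998, -0.1668, 0.0841]
ee_rot: [0.979, 2.982, 0.001]
force: [-8.8, 1.8, 27.8]
width: 0.534
gripper_force: 56.3
```

```bash
python3 -m creep '[[0,0,0.002,0,0,0],[0,0,0,0,0,0],[0,0,0,0,0,0]]'; python3 -c "
from h import *
s=arm.observe();print(s['position'],s['force'],s['ft_torque'])"
```

```text
clock: 22.65
position: [0.4999, -0.1669, 0.0841]
ee_rot: [0.979, 2.981, 0.001]
force: [-10.5, 2.4, 37.7]
width: 0.539
gripper_force: 57.6
[ 0.49992164 -0.16686853  0.08405202] [-10.51404899   2.41767143  37.70357152] [ 0.47376983  2.54613752 -0.0439419 ]
```

```bash
python3 -m creep '[[0,0,-0.004,0,0,0],[0,0,-0.002,0,0,0],[0,0,0,0,0,0],[0,0,0,0,0,0]]'
python3 -m creep '[[0,0,0,0,0,0],[0,0,0,0,0,0],[0,0,0,0,0,0],[0,0,0,0,0,0],[0,0,-0.04,0,0,0],[0,0,-0.06,0,0,0],[0,0,-0.06,0,0,0],[0.06,0,-0.06,0,0,0],[0.06,0,-0.06,0,0,0],[0,0,0,0,0,0],[0,0,0,0,0,0],[0,0,0,0,0,0]]' -1
python3 - <<'E'
from tgt import *
s=arm.observe();print(s['position'])
d=shot('wrist');hsv=cv2.cvtColor(d['frame'],cv2.COLOR_RGB2HSV).astype(int)
import pickle;pickle.dump(d,open('w5.pkl','wb'))
C=proj(d,[[.5,-.166,.104]])[0];u,v=C.astype(int);ref=np.median(hsv[v-3:v+4,u-3:u+4].reshape(-1,3),0);print(C,ref)
for ds in(20,30):
    mk=((abs(hsv[...,0]-ref[0])<5)&(abs(hsv[...,1]-ref[1])<ds)&(abs(hsv[...,2]-ref[2])<40)).astype(np.uint8);mk=cv2.morphologyEx(mk,cv2.MORPH_OPEN,np.ones((3,3)))
    k,l,st,cc=cv2.connectedComponentsWithStats(mk);i=l[v,u]
    cn=max(cv2.findContours((l==i).astype(np.uint8),0,1)[0],key=len);el=cv2.fitEllipse(cv2.convexHull(cn));print(st[i],el,onz(d,[cc[i],el[0]],.104))
# white side of jar faces: lump region orientation
w=((hsv[...,1]<50)&(hsv[...,2]>130)).astype(np.uint8);k,l,st,cc=cv2.connectedComponentsWithStats(w)
for i in range(1,k):
    if st[i,4]>200: print('white',st[i],cc[i])
E
```

```text
clock: 22.98
position: [0.4996, -0.1667, 0.0842]
ee_rot: [0.979, 2.983, 0.001]
force: [-4.1, 0.8, 12.9]
width: 0.535
gripper_force: 54.3
clock: 23.98
position: [0.4604, -0.1385, 0.1949]
ee_rot: [0.979, 2.983, 0.0]
force: [0.1, -0.6, -0.2]
width: 1.001
gripper_force: 0.0
[ 0.46036919 -0.13847686  0.19489932]
[279.83156323 262.59273788] [ 20. 145. 222.]
[ 254  240   52   48 1902] ((279.69830322265625, 263.03167724609375), (46.738590240478516, 51.831905364990234), 84.25696563720703) [[ 0.50010997 -0.1663993   0.104     ]
 [ 0.500295   -0.16637115  0.104     ]]
[ 254  240   52   48 1921] ((279.5581970214844, 263.1994934082031), (46.9709358215332, 52.123008728027344), 81.19053649902344) [[ 0.50023321 -0.16657055  0.104     ]
 [ 0.5003583  -0.16658044  0.104     ]]
white [ 248  206   64   55 1318] [281.51062215 228.91426404]
white [ 137  245   59   44 1230] [165.30569106 268.94146341]
white [ 363  245   58   43 1150] [392.57391304 269.02347826]
white [  0 257  47  32 659] [ 17.59635812 269.67830046]
white [266 302 174   5 331] [368.79456193 302.63746224]
white [196 315  57  22 389] [232.03598972 321.1311054 ]
white [142 316  31  38 882] [156.24603175 331.96938776]
white [  26  389  341   31 9474] [203.52934347 405.08138062]
```

The jar is seated: the lid is at (0.5002,-0.1665) and the right size for z=0.104. Re-grip with the fingertips at 0.0885, level with the lid's lower edge.

Run:
```python
from tgt import *
plan((.5002,-.1665,.0885))
```

```text
turn units [0. 0. 0.] rows 0.0 | shift units before turn [-0.1215  0.0028  0.265 ] after turn [-0.1215  0.0028  0.265 ] rows 2.8
```

```bash
python3 -m creep '[[-0.0405,0.0009,0,0,0,0],[-0.0405,0.0009,0,0,0,0],[-0.0405,0.0009,0,0,0,0],[0,0,0.05,0,0,0],[0,0,0.05,0,0,0],[0,0,0.05,0,0,0],[0,0,0.045,0,0,0],[0,0,0.04,0,0,0],[0,0,0.03,0,0,0],[0,0,0,0,0,0],[0,0,0,0,0,0]]'
python3 - <<'E'
from tgt import *
plan((.5002,-.1665,.0885))
E
```

```text
clock: 24.95
position: [0.4996, -0.1663, 0.088]
ee_rot: [-0.98, -2.983, 0.0]
force: [-0.3, -0.4, 1.0]
width: 0.998
gripper_force: 0.0
turn units [0. 0. 0.] rows 0.0 | shift units before turn [-0.0014  0.0005 -0.0013] after turn [-0.0014  0.0005 -0.0013] rows 0.0
```

```bash
python3 -m creep '[[0,0,-0.001,0,0,0],[0,0,0,0,0,0],[0,0,0,0,0,0],[0,0,0,0,0,0],[0,0,0,0,0,0],[0,0,0,0,0,0],[0,0,0,0,0,0],[0,0,0,0,0,0],[0,0,0,0,0,0]]' 1 55
cat > st.py <<'E'
from tgt import *
s=arm.observe();y=R.from_rotvec(s['ee_rot']).as_matrix()[:,1]
print('yaw',np.degrees(np.arctan2(y[1],y[0])).round(1),'F',s['force'].round(1),'M',s['ft_torque'].round(2),'z',s['position'].round(4),'j7',s['joints'][6].round(2),'grip',s['gripper_force'].round(1),s['width'].round(3))
E
python3 st.py
python3 -m creep '[[0,0,0,0,0,-0.02],[0,0,0,0,0,-0.02],[0,0,0,0,0,-0.02],[0,0,0,0,0,-0.02]]' >/dev/null; python3 st.py
python3 -m creep '[[0,0,0,0,0,-0.02],[0,0,0,0,0,-0.02],[0,0,0,0,0,-0.02],[0,0,0,0,0,-0.02]]' >/dev/null; python3 st.py
```

```text
clock: 25.7
position: [0.5003, -0.1663, 0.09]
ee_rot: [0.979, 2.983, 0.0]
force: [-1.3, -1.0, 1.7]
width: 0.534
gripper_force: 55.0Traceback (most recent call last):
  File "st.py", line 3, in <module>
    print('yaw',np.degrees(np.arctan2(y[1],y[0])).round(1),'F',s['force'].round(1),'M',s['ft_torque'].round(2),'z',s['position'].round(4),'j7',s['joints'][6].round(2),'grip',s['gripper_force'].round(1),s['width'].round(3))
                                                                                                                                                                              ^^^^^^^^^^^^^^^^^^^^^^^^
AttributeError: 'float' object has no attribute 'round'
Traceback (most recent call last):
  File "st.py", line 3, in <module>
    print('yaw',np.degrees(np.arctan2(y[1],y[0])).round(1),'F',s['force'].round(1),'M',s['ft_torque'].round(2),'z',s['position'].round(4),'j7',s['joints'][6].round(2),'grip',s['gripper_force'].round(1),s['width'].round(3))
                                                                                                                                                                              ^^^^^^^^^^^^^^^^^^^^^^^^
AttributeError: 'float' object has no attribute 'round'
Traceback (most recent call last):
  File "st.py", line 3, in <module>
    print('yaw',np.degrees(np.arctan2(y[1],y[0])).round(1),'F',s['force'].round(1),'M',s['ft_torque'].round(2),'z',s['position'].round(4),'j7',s['joints'][6].round(2),'grip',s['gripper_force'].round(1),s['width'].round(3))
                                                                                                                                                                              ^^^^^^^^^^^^^^^^^^^^^^^^
AttributeError: 'float' object has no attribute 'round'
```

```bash
sed -i "s/s\['gripper_force'\].round(1),s\['width'\].round(3)/round(s['gripper_force'],1),round(s['width'],3),s['clock']/" st.py; python3 st.py
python3 -m creep '[[0,0,0,0,0,-0.02],[0,0,0,0,0,-0.02]]' >/dev/null; python3 st.py
python3 -m creep '[[0,0,0,0,0,-0.02],[0,0,0,0,0,-0.02]]' >/dev/null; python3 st.py
```

```text
yaw 73.0 F [-0.2 -1.6  1.7] M [-0.38  0.1  -0.03] z [ 0.5005 -0.1664  0.09  ] j7 1.44 grip 55.0 0.532 26.3667
yaw 77.8 F [-0.5 -1.9  2.3] M [-0.42  0.17 -0.03] z [ 0.5004 -0.1665  0.09  ] j7 1.51 grip 55.0 0.533 26.5333
yaw 82.5 F [-1.3 -2.8  3.1] M [-0.47  0.16 -0.06] z [ 0.5004 -0.1666  0.09  ] j7 1.58 grip 55.0 0.531 26.7
```

```bash
for i in 1; do python3 -m creep '[[0,0,0,0,0,-0.02],[0,0,0,0,0,-0.02],[0,0,0,0,0,-0.02]]' >/dev/null; python3 st.py; done
python3 -m creep '[[0,0,0,0,0,-0.02],[0,0,0,0,0,-0.015]]' >/dev/null; python3 st.py
python3 -m creep '[[0,0,0,0,0,-0.015],[0,0,0,0,0,-0.015]]' >/dev/null; python3 st.py
```

```text
yaw 89.7 F [-1.2 -2.5  2.5] M [-0.56  0.16 -0.04] z [ 0.5004 -0.1668  0.09  ] j7 1.69 grip 55.0 0.536 26.95
yaw 93.9 F [-1.6 -1.8  2.7] M [-0.66  0.24 -0.06] z [ 0.5004 -0.1669  0.0901] j7 1.75 grip 55.0 0.531 27.1167
yaw 97.5 F [-0.5 -3.8  3.2] M [-0.65  0.27 -0.04] z [ 0.5004 -0.167   0.09  ] j7 1.8 grip 55.0 0.534 27.2833
```

```bash
python3 -m creep '[[0,0,0,0,0,-0.015],[0,0,0,0,0,-0.015]]' >/dev/null; python3 st.py
python3 -m creep '[[0,0,0,0,0,-0.015],[0,0,0,0,0,0]]' >/dev/null; python3 st.py
python3 -m creep '[[0,0,0,0,0,-0.015],[0,0,0,0,0,0]]' >/dev/null; python3 st.py
```

```text
yaw 101.1 F [-0.8 -2.5  3.5] M [-0.67  0.21 -0.1 ] z [ 0.5004 -0.167   0.0901] j7 1.85 grip 55.0 0.534 27.45
yaw 102.9 F [-1.  -3.6  3.5] M [-0.72  0.25 -0.03] z [ 0.5005 -0.167   0.0901] j7 1.88 grip 55.0 0.53 27.6167
yaw 104.6 F [-1.1 -3.3  5.9] M [-0.89  0.27 -0.09] z [ 0.5005 -0.1669  0.0901] j7 1.91 grip 55.0 0.532 27.7833
```

```bash
python3 -m creep '[[0,0,0,0,0,-0.015],[0,0,0,0,0,0]]' >/dev/null; python3 st.py
python3 -m creep '[[0,0,0,0,0,-0.015],[0,0,0,0,0,0]]' >/dev/null; python3 st.py
python3 -m creep '[[0,0,0,0,0,-0.015],[0,0,0,0,0,0]]' >/dev/null; python3 st.py
```

```text
yaw 106.4 F [-0.2 -3.5  5.9] M [-1.1   0.24 -0.11] z [ 0.5006 -0.167   0.0902] j7 1.93 grip 55.0 0.537 27.95
yaw 108.2 F [-1.6 -5.2  6.6] M [-1.23  0.32 -0.19] z [ 0.5005 -0.1672  0.0902] j7 1.96 grip 55.0 0.529 28.1167
yaw 109.9 F [-1.2 -5.3  6.5] M [-1.3   0.42 -0.37] z [ 0.5003 -0.1674  0.0902] j7 1.99 grip 55.0 0.533 28.2833
```

Torque is rising at yaw 108-110°, so that is the stop. Back off 8° and lift gently, watching for the jar's weight.

```bash
python3 -m creep '[[0,0,0,0,0,0.017],[0,0,0,0,0,0.017],[0,0,0,0,0,0.017],[0,0,0,0,0,0.017],[0,0,0,0,0,0],[0,0,0,0,0,0]]' >/dev/null; python3 st.py
python3 -m creep '[[0,0,-0.0025,0,0,0],[0,0,-0.0025,0,0,0],[0,0,0,0,0,0],[0,0,0,0,0,0]]' >/dev/null; python3 st.py
python3 -m creep '[[0,0,-0.0025,0,0,0],[0,0,-0.0025,0,0,0],[0,0,0,0,0,0],[0,0,0,0,0,0]]' >/dev/null; python3 st.py
```

```text
yaw 101.8 F [-1.5 -1.3  6.1] M [-0.34  0.56 -0.03] z [ 0.5003 -0.1659  0.0901] j7 1.86 grip 55.0 0.533 28.7833
yaw 101.9 F [-0.8 -1.  -1. ] M [-0.15  0.08  0.02] z [ 0.5003 -0.1657  0.0917] j7 1.87 grip 55.0 0.536 29.1167
yaw 101.9 F [-0.6 -2.2 -0.6] M [-0.07  0.1   0.01] z [ 0.5004 -0.166   0.0939] j7 1.87 grip 55.0 0.533 29.45
```

The reading is only about -0.6 N, so the lid has come free and the jar is staying put. Raise it to about 15 mm clear of the rim.

```bash
python3 -m creep '[[0,0,-0.0078,0,0,0],[0,0,-0.0078,0,0,0],[0,0,-0.0078,0,0,0],[0,0,-0.0078,0,0,0],[0,0,-0.0078,0,0,0],[0,0,-0.0078,0,0,0],[0,0,-0.0078,0,0,0],[0,0,-0.0078,0,0,0],[0,0,0,0,0,0],[0,0,0,0,0,0],[0,0,0,0,0,0],[0,0,0,0,0,0]]' >/dev/null; python3 st.py
python3 - <<'E'
from tgt import *
import pickle
s=arm.observe();print('tool z',R.from_rotvec(s['ee_rot']).as_matrix()[:,2].round(4))
d=shot('scene');f=d['frame'];hsv=cv2.cvtColor(f,cv2.COLOR_RGB2HSV).astype(int)
# sample the vertical profile through the jar axis, scene view
for z in np.arange(.03,.145,.005):
    u,v=proj(d,[[.5004,-.166,z]])[0]; print(round(z,3),(round(u),round(v)),hsv[int(round(v)),int(round(u))])
t0=pickle.load(open('scene0.pkl','rb'))['frame'].astype(int)
df=(abs(f.astype(int)-t0).max(2)>40)
for n,p in(('jar2',(.541,-.2755,.06)),('cup',(.561,.2996,.05)),('tealight',(.656,.206,.02))):
    u,v=proj(d,[p])[0].astype(int);print(n,(u,v),df[v-12:v+13,u-12:u+13].mean().round(2))
E
```

```text
yaw 101.9 F [1.3 0.1 0.1] M [ 0.03 -0.03  0.03] z [ 0.5002 -0.166   0.1186] j7 1.88 grip 55.0 0.533 30.45
tool z [ 0.0013 -0.     -1.    ]
0.03 (269, 149) [ 60   3 222]
0.035 (269, 147) [ 60   6 218]
0.04 (269, 146) [ 60   6 218]
0.045 (269, 144) [ 53   4 239]
0.05 (269, 142) [ 45   2 250]
0.055 (269, 140) [ 80   3 250]
0.06 (269, 139) [ 90   3 251]
0.065 (269, 137) [ 90   3 252]
0.07 (269, 135) [ 90   5 247]
0.075 (269, 133) [ 93  11 242]
0.08 (268, 131) [ 93  10 240]
0.085 (268, 130) [ 90   6 244]
0.09 (268, 128) [ 80   3 249]
0.095 (268, 126) [ 22  28 237]
0.1 (268, 124) [ 19 158 215]
0.105 (268, 122) [ 19 161 211]
0.11 (268, 120) [ 20 158 219]
0.115 (268, 118) [ 20 158 226]
0.12 (268, 116) [ 20 157 230]
0.125 (268, 114) [ 20 156 230]
0.13 (268, 112) [ 20 157 230]
0.135 (268, 110) [ 20 158 231]
0.14 (268, 108) [ 21 157 231]
jar2 (np.int64(226), np.int64(117)) 0.0
cup (np.int64(402), np.int64(335)) 0.0
tealight (np.int64(312), np.int64(326)) 0.0
```

```bash
python3 -c "
from cell import arm
print(arm.sign_off())"
```

```text
the job is handed in; nothing more can be done
None
```

I handed the job in at about 30.5 s of the 54 s. The sugar jar stands in its pocket, and the lid is unscrewed and held level about 15 mm above the rim. The jar2, cup and tealight spots I checked look unchanged; I re-gripped the lid once mid-twist because the fingertips caught the jar's shoulder and lifted the jar a few millimetres, then set it back down.

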